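# Change the desiccant cartridge under the drying slides

## Task

The desiccant cartridge in the slide-drying box is spent (pink). Lift the two slide carriers off the box and lay them side by side on the white mat, move the pink cartridge to the dark metal oven tray, and set the fresh blue cartridge on its seat in the middle of the box, lying the way the old one did. Then lay each carrier back across the box's two rims in the place it came from. Never tip the carriers, and do not disturb the bottle or the beaker.

Things in the scene. Friction and masses are not known exactly. Their poses are not given: they have to be found in the camera images.
- carrier_yellow_grip (a point): Centre of the upright yellow finger grip of the slide carrier with yellow ends. Carrier: aluminium strip 240 long (x) x 34 wide (y) x 4 thick carrying two clipped glass slides, 140 g, lying across the drying box from rim to rim. The grip stands in its middle: 40 (x) x 12 (y) x 42 high, from 4 to 46 above the strip's underside; this point is 25 above the underside. z up, x along the carrier. Nothing else stands higher than 7 above the underside.
- carrier_green_grip (a point): Centre of the upright green finger grip of the slide carrier with green ends. Carrier: aluminium strip 240 long (x) x 34 wide (y) x 4 thick carrying two clipped glass slides, 140 g, lying across the drying box from rim to rim. The grip stands in its middle: 40 (x) x 12 (y) x 42 high, from 4 to 46 above the strip's underside; this point is 25 above the underside. z up, x along the carrier. Nothing else stands higher than 7 above the underside.
- spent_cartridge_center (a point): Centre of the spent desiccant cartridge, with a pink window on top: closed perforated aluminium box 50 (x) x 110 (y) x 40 high, 140 to 260 g; this point is half-way up, 20 above its underside. At the start it lies on the box floor, crosswise under both carriers, which cover its two ends. y along its length, z up.
- fresh_cartridge_center (a point): Centre of the fresh desiccant cartridge, with a blue window on top: closed perforated aluminium box 50 (x) x 110 (y) x 40 high, 140 to 260 g; this point is half-way up, 20 above its underside. At the start it stands on the bench beside the oven tray, on the robot's side of it. y along its length, z up.
- dry_box: White open slide-drying box, fixed, 224 (x) x 204 (y) x 60 high; origin at the centre of its underside. Floor 6 thick, side walls 6. On its two end walls (at -x and +x) flat grey rims, 18 wide, run along y with their tops at 60 (the side walls are 52 high): the carriers lie along x across these two rims, about 50 to either side of the middle. The free span between the rims is 192. The cartridge seat is a dark 60 (x) x 120 (y) rectangle in the middle of the floor.
- mat: White absorbent mat with two pale blue edge stripes, fixed on the bench, 240 (x) x 180 (y) x 3 thick; origin at the centre of its underside. Room for both carriers along x, side by side, 45 to either side of the middle.
- oven_tray: Dark steel oven tray, fixed on the bench, 160 (x) x 150 (y), rim 14 high, walls and floor 4; origin at the centre of its underside.
- bottle: Bystander: amber bottle with black cap, 44 diameter, 95 high; origin at the centre of its underside.
- beaker: Bystander: clear glass beaker, 68 diameter, 85 high; origin at the centre of its underside.
Mind the look-alikes: they are no part of the job. Leave any green look-alike of the part that bears spent_cartridge_center alone.

How it is judged (in metres and radians):
On the way, in this order (a step that is already met when the one before it is completed fails the run):
1. both carriers lie flat on the white mat (x of carrier_yellow_grip in the frame of mat between -0.06 and 0.06 m and y of carrier_yellow_grip in the frame of mat between -0.075 and 0.075 m and z of each of carrier_yellow_grip, carrier_green_grip in the frame of mat below 0.033 m and angle between each of carrier_yellow_grip, carrier_green_grip's own z axis and vertical below 0.08 rad and x of carrier_green_grip in the frame of mat between -0.06 and 0.06 m and y of carrier_green_grip in the frame of mat between -0.075 and 0.075 m), for 0.2 s.
2. with both carriers still on the mat, the pink cartridge lies in the oven tray and the blue one on the seat in the box (all of step 1 and horizontal distance between spent_cartridge_center and oven_tray below 0.04 m and z of spent_cartridge_center in the frame of oven_tray below 0.03 m and angle between each of spent_cartridge_center, fresh_cartridge_center's own z axis and vertical below 0.08 rad and x of fresh_cartridge_center in the frame of dry_box between -0.015 and 0.015 m and y of fresh_cartridge_center in the frame of dry_box between -0.015 and 0.015 m and z of fresh_cartridge_center in the frame of dry_box below 0.031 m and angle between the y axis of fresh_cartridge_center and the y axis of dry_box, either way round below 0.2 rad), for 0.2 s.
At the end, for the whole second after the job is handed in: Carriers level across both rims, grips within 15 mm of their starts, within 0.12 rad of the box; blue cartridge flat on the box floor, within 15 mm (x, y) and 0.2 rad of the seat; pink one flat on the oven tray's floor within 40 mm of its centre; all released, at rest (distance of each of carrier_yellow_grip, carrier_green_grip from where it was at the start of the episode below 0.015 m and angle between the x axis of each of carrier_yellow_grip, carrier_green_grip and the x axis of dry_box, either way round below 0.12 rad and angle between each of carrier_yellow_grip, carrier_green_grip's own z axis and vertical below 0.05 rad and horizontal distance between spent_cartridge_center and oven_tray below 0.04 m and z of spent_cartridge_center in the frame of oven_tray below 0.03 m and angle between each of spent_cartridge_center, fresh_cartridge_center's own z axis and vertical below 0.08 rad and x of fresh_cartridge_center in the frame of dry_box between -0.015 and 0.015 m and y of fresh_cartridge_center in the frame of dry_box between -0.015 and 0.015 m and z of fresh_cartridge_center in the frame of dry_box below 0.031 m and angle between the y axis of fresh_cartridge_center and the y axis of dry_box, either way round below 0.2 rad and linear speed of each of carrier_yellow, carrier_green, spent_cartridge, fresh_cartridge below 0.02 m/s); the robot touches nothing.
It fails at once if a carrier is tipped more than 25 degrees (the slides would slip) (angle between any of carrier_yellow_grip, carrier_green_grip's own z axis and vertical above 0.436 rad).
It fails at once if the bottle or the beaker is shifted more than 20 mm or tipped over (distance of any of bottle, beaker from where it was at the start of the episode above 0.02 m).
It also fails if it takes over 141 s, if anything falls off the work surface, if the arm or the gripper's body presses on something with over 40 N, if the wrist force passes 120 N, or if a joint passes its speed limit or range.

## Robot

A 7-joint arm with a two-finger parallel gripper is mounted at the origin on the work surface. World frame = base frame: x ahead of the robot, y to its left, z up, the work surface at z = 0. Lengths are in mm, angles in rad, forces in N, time in s.
With the tool pointing down it reaches from about 350 to 900 mm from the base axis. Payload 7.2 kg.
Tool frame: the origin (TCP) lies at the very end of the fingers, on their centre line; the grasp point (between the pads) lies 19 mm behind it (robot.grip_depth is the distance from the TCP to the grasp point, in mm); y points along the fingers, x is the direction in which the jaws open and shut, and the axes are right-handed (so a half turn about y gives the same grasp; the last joint's range is limited). The gripper opens to 85 mm and grips with 20 to 120 N. Pads are 22 mm wide; open, the fingers measure 114 mm over their backs; the gripper's body (76 mm by 85 mm) begins 54 mm behind the grasp point. The pads swing forward as they close: fully open they stand 13 mm farther back than shut.
Start: joints at [1.061, 0.411, -0.013, 1.596, 0.006, 1.134, -0.082], TCP at [267.219, -564.998, 231.297] pointing down, gripper open.
Joint ranges: [-2.95, 2.95], [-0.29, 1.99], [-1.47, 1.44], [0.14, 2.54], [-1.03, 4.17], [0.13, 1.85], [-2.86, 2.86]. Speed limits (rad/s): [2.39, 2.39, 3.01, 3.01, 3.14, 3.14, 3.14].

## Interface

Orientations are given as a rotation vector (axis times angle).
In Python, from station import get_state, camera, camera_params, ticket, robot gives the robot as it stands.
- The arm moves only by the tool send_rows, never from a script. Its argument "series" is a list of rows, each a list of 3 entries, a list of its own where there are three numbers: the turn, a rotation vector about the tool's x, y, z as a fraction of full scale, then the shift along the tool's x, y, z as a fraction of full scale, then the opening, from 0 (shut) to 1 (fully open). A call has 1 to 12 rows; each row is the pose to reach, as a shift and turn from the pose commanded when the call began, along the tool's axes at that moment, turning the shorter way round; what a row does not reach only later rows make up. Full scale, the value 1, is 0.15 m for a shift and pi rad for a turn. A row lasts 1/12 s, in which the tool goes at most 41.7 mm and 7.16 degrees, less where a joint would pass 70% of its speed; a pose out of reach is approached as far as the arm can. A call with a number of a shift or a turn outside -1 to 1 is refused whole. A call with a gripper value outside its range is refused whole. The fingers move at their own pace and stop on an object; "grip_force" is the grip in N (left out, the last holds). Time passes only in rows, so rows that repeat a pose let the fingers close. It gives the time, the measured TCP pose, the force and the opening at its end, in the units of the state.
- get_state(): the state, without advancing time (a new reading comes with each control period).
- camera(name): name is "side" or "top" or "wrist"; returns the picture (480x640x3 uint8, red, green, blue); there is no depth.
- camera_params(name): a dict with "vfov" (degrees; the focal length in pixels is half the picture's height over the tangent of half this angle, whatever the lens; pixels are square), "cx", "cy" (the principal point, pixels), "camera_from_world" (4x4, takes a point from world to camera coordinates). Camera axes: x right, y down, z forward; pixel columns grow to the right and rows downward; lengths in mm; the calibration is good to about 2 mm. A picture is of the moment at which its call begins: read the wrist's pose just before it. camera_params takes no time and is no camera call; for the wrist camera it gives the pose at the moment of the call.
- ticket.hand_in(): hands the job in, once; it reports no verdict.
The state is a dict: "time_s": time; "joints": joint angles; "joint_vel": joint speeds; "joint_efforts": joint torques, N m; "ee_pos": TCP position; "eef_rot": TCP orientation; "force": force on the tool from outside, world axes, zero at the start; "wrist_torque": the same for the moment, N m; "opening": finger opening in mm.
Only numpy, scipy, OpenCV 4.12 (cv2) and the standard library are available. Lean on these libraries where they do the work, as an engineer would, in place of code of your own. Each camera call takes 0.05 s, during which the arm holds its last target. There are 200 camera calls.

## Working session

There is one attempt and no reset: what is moved stays moved. The work goes in short steps, Python scripts to look and compute and a tool call to move; the robot and the scene stay as the last step left them, time stands still between calls to the robot, and variables do not carry over. Pictures are saved under pics/ and viewed, about 12 in all and at most 16, crops included, and the job is handed in when it is done.

Besides the shell and the picture viewer there is one more tool, called as a command line: name --argument value ..., lists and objects as JSON in quotes. send_rows: Moves the arm, as the interface text tells. Shift numbers are shares of 0.15 m and turn numbers shares of pi rad, none past 1 either way. Its arguments: {"type":"object","properties":{"series":{"type":"array"},"grip_force":{"type":"number"}},"required":["series"]}

```bash
ls; mkdir -p pics; python3 - <<'E'
from station import *
import cv2
s=get_state(); print({k:s[k] for k in('time_s','ee_pos','eef_rot','opening')})
for n in('top','side'):
    p=camera_params(n); print(n,p)
    cv2.imwrite(f'pics/{n}0.png',camera(n)[:,:,::-1])
E
```

```text
pics
{'time_s': 0.0, 'ee_pos': array([ 266.98804234, -564.56382101,  230.42676465]), 'eef_rot': array([-1.38566722,  0.87894526, -0.87655751]), 'opening': 85.16070611552726}
top {'vfov': 57.36757367156219, 'cx': 327.3566831612134, 'cy': 246.01127662321932, 'camera_from_world': array([[-1.97396534e-02, -9.99500519e-01,  2.46790990e-02,
         1.13934287e+01],
       [-9.91306090e-01,  1.63542117e-02, -1.30555640e-01,
         5.50333477e+02],
       [ 1.30086823e-01, -2.70416643e-02, -9.91133778e-01,
         8.73433925e+02],
       [ 0.00000000e+00,  0.00000000e+00,  0.00000000e+00,
         1.00000000e+00]])}
side {'vfov': 44.538438339917676, 'cx': 320.8205981044997, 'cy': 239.4785419731136, 'camera_from_world': array([[ 9.47506337e-01, -3.19705030e-01, -4.52061843e-03,
        -5.02638295e+02],
       [-2.48516119e-01, -7.27481467e-01, -6.39539252e-01,
         1.88069360e+02],
       [ 2.01175250e-01,  6.07090940e-01, -7.68745153e-01,
         9.52257980e+02],
       [ 0.00000000e+00,  0.00000000e+00,  0.00000000e+00,
         1.00000000e+00]])}
```

View pics/top0.png

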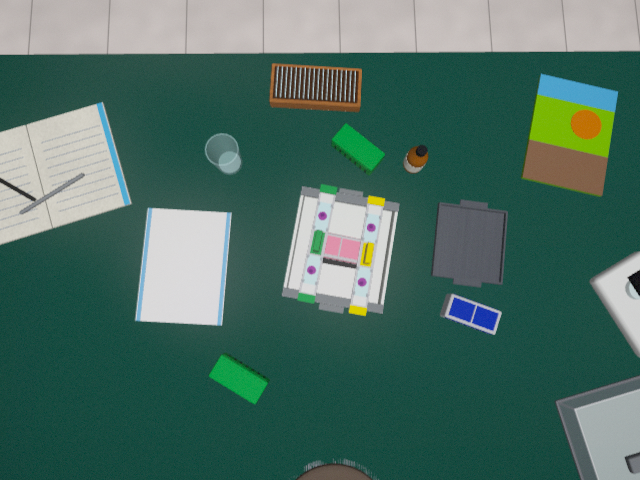

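View pics/side0.png

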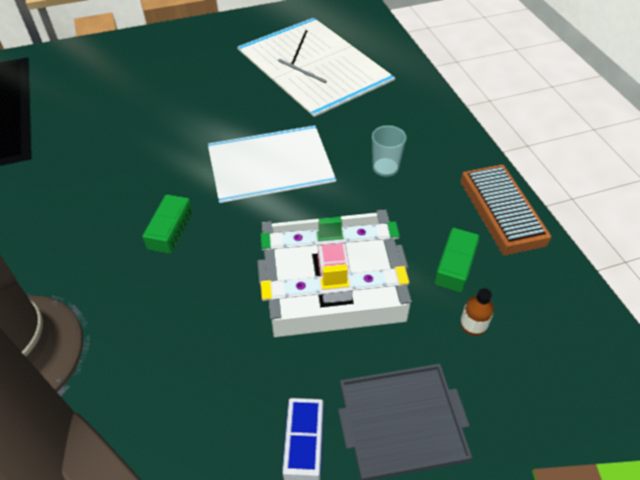

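```bash
cat > h.py <<'E'
from station import *
import cv2, numpy as np
from scipy.spatial.transform import Rotation as R
def ray(n,uv,p=None):
    p=p or camera_params(n); f=240/np.tan(np.radians(p['vfov']/2)); M=np.array(p['camera_from_world'])
    d=M[:3,:3].T@np.array([(uv[0]-p['cx'])/f,(uv[1]-p['cy'])/f,1]); return -M[:3,:3].T@M[:3,3],d
def onz(n,uv,z,p=None):
    c,d=ray(n,uv,p); return c+d*(z-c[2])/d[2]
def proj(n,X):
    p=camera_params(n); f=240/np.tan(np.radians(p['vfov']/2)); M=np.array(p['camera_from_world'])
    q=M[:3,:3]@X+M[:3,3]; return np.array([p['cx']+f*q[0]/q[2],p['cy']+f*q[1]/q[2]])
HSV=dict(yellow=((22,150,120),(32,255,255)),green=((50,120,70),(75,255,255)),pink=((160,60,150),(180,200,255)),blue=((112,180,90),(125,255,255)))
def blobs(im,c,amin=20):
    h=cv2.cvtColor(im,cv2.COLOR_RGB2HSV); m=cv2.inRange(h,*map(np.array,HSV[c]))
    cs,_=cv2.findContours(m,cv2.RETR_EXTERNAL,cv2.CHAIN_APPROX_NONE)
    return [x for x in cs if cv2.contourArea(x)>amin]
def tool(yaw): # tool y down, jaw axis x at yaw
    x=np.array([np.cos(yaw),np.sin(yaw),0]); y=np.array([0,0,-1.]); return np.c_[x,y,np.cross(x,y)]
def go(pos,yaw):
    """shift, turn (fractions) from current measured pose"""
    s=get_state(); R0=R.from_rotvec(s['eef_rot']).as_matrix()
    best=min((tool(yaw),tool(yaw+np.pi)),key=lambda T:R.from_matrix(R0.T@T).magnitude())
    return np.round(R.from_matrix(R0.T@best).as_rotvec()/np.pi,4), np.round(R0.T@(np.array(pos)-s['ee_pos'])/150,4)
E
cat > m.py <<'E'
from h import *
print(R.from_rotvec(get_state()['eef_rot']).as_matrix().round(3))
im=cv2.imread('pics/top0.png')[:,:,::-1].copy()
for c,z in(('yellow',66),('green',66),('pink',46),('blue',40)):
    for b in blobs(im,c):
        r=cv2.minAreaRect(b); P=np.array([onz('top',q,z)[:2] for q in cv2.boxPoints(r)])
        e=[P[1]-P[0],P[2]-P[1]]; e=max(e,key=np.linalg.norm)
        m=cv2.moments(b); g=(m['m10']/m['m00'],m['m01']/m['m00'])
        print(c,np.round(g,1),'xy@%d'%z,onz('top',g,z)[:2].round(1),'@106',onz('top',g,106)[:2].round(1),'rect',P.mean(0).round(1),'ang',round(np.degrees(np.arctan2(e[1],e[0]))%180,1),np.linalg.norm(P[1]-P[0]).round(),np.linalg.norm(P[2]-P[1]).round())
g=cv2.cvtColor(im,cv2.COLOR_RGB2GRAY)
h=cv2.cvtColor(im,cv2.COLOR_RGB2HSV)
for nm,m,z in(('mat',cv2.inRange(h,(0,0,150),(125,140,255)),3),('tray',cv2.inRange(h,(0,0,40),(179,70,120)),14)):
    cs,_=cv2.findContours(m,0,cv2.CHAIN_APPROX_NONE)
    for b in cs:
        if 3000<cv2.contourArea(b)<15000:
            r=cv2.minAreaRect(b); P=np.array([onz('top',q,z)[:2] for q in cv2.boxPoints(r)])
            print(nm,np.round(r[0]),P.round(0).tolist(),P.mean(0).round(1))
cv2.imwrite('pics/crop0.png',cv2.resize(im[170:340,270:520,::-1],None,fx=3.2,fy=3.2,interpolation=2))
E
python3 m.py
```

```text
[[ 0.428 -0.001  0.904]
 [-0.904  0.001  0.428]
 [-0.001 -1.    -0.   ]]
yellow [357.5 310.4] xy@66 [417.7 -54.7] @106 [418.3 -51. ] rect [417.7 -54.6] ang 77.7 16.0 34.0
yellow [366.7 254. ] xy@66 [529.1 -76.4] @106 [524.6 -71.7] rect [529.6 -76.3] ang 168.9 47.0 21.0
yellow [375.8 200.1] xy@66 [639.2 -98.4] @106 [629.7 -92.7] rect [639.2 -98.2] ang 79.5 16.0 34.0
green [238.5 378. ] xy@66 [294.1 177.7] @106 [300.4 170.7] rect [294.9 177.3] ang 58.1 56.0 108.0
green [305.7 298. ] xy@66 [443.9  46.9] @106 [443.4  45.9] rect [443.8  46.8] ang 77.7 16.0 33.0
green [317.1 242. ] xy@66 [554.9  22.7] @106 [549.2  22.9] rect [555.8  22.7] ang 167.9 47.0 20.0
green [328.1 188.6] xy@66 [664.6  -1.6] @106 [ 6.539e+02 -3.000e-01] rect [664.5  -1.8] ang 77.6 16.0 35.0
green [357.4 148.5] xy@66 [748.8 -64. ] @106 [734.3 -59.9] rect [748.7 -63.3] ang 48.4 60.0 111.0
pink [349.6 248.6] xy@46 [542.9 -43.7] @106 [535.5 -39. ] rect [543.  -43.8] ang 77.6 36.0 38.0
pink [332.3 245.1] xy@46 [550.8  -8.4] @106 [542.8  -6.1] rect [550.8  -8.4] ang 167.7 36.0 27.0
blue [484.6 317.8] xy@40 [ 397. -316.] @106 [ 399.6 -290.9] rect [ 396.7 -315.9] ang 70.5 36.0 43.0
blue [461.6 309.3] xy@40 [ 415.1 -269.9] @106 [ 416.4 -248.1] rect [ 414.9 -270. ] ang 68.3 35.0 45.0
mat [606. 434.] [[68.0, -492.0], [245.0, -509.0], [242.0, -647.0], [64.0, -627.0]] [ 154.9 -568.5]
mat [183. 266.] [[405.0, 404.0], [651.0, 392.0], [632.0, 206.0], [386.0, 225.0]] [518.7 306.9]
mat [338. 248.] [[455.0, 99.0], [686.0, 58.0], [648.0, -147.0], [418.0, -100.0]] [552.  -22.5]
mat [ 51. 173.] [[799.0, 774.0], [886.0, 493.0], [651.0, 418.0], [570.0, 692.0]] [726.5 594.1]
tray [470. 243.] [[473.0, -214.0], [656.0, -242.0], [639.0, -397.0], [455.0, -366.0]] [ 555.8 -304.7]
```

View pics/crop0.png

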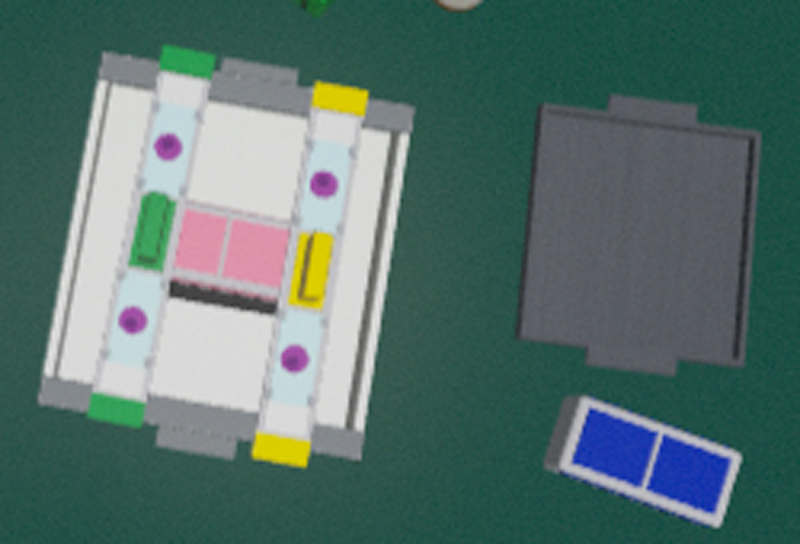

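```bash
python3 - <<'E'
from h import *
cr=lambda q:(q[0]/3.2+270-.3,q[1]/3.2+170-.3)
for n,z,Q in(('box',60,[(103,52),(413,104),(362,458),(40,403)]),('tray',14,[(541,104),(760,132),(742,366),(518,338)]),('mark',46,[(227,245),(196,205),(183,288)]),('botcap',95,[]) ):
    P=np.array([onz('top',cr(q),z)[:2] for q in Q])
    if len(Q)==4:
        a=[np.degrees(np.arctan2(*(P[i]-P[j])[::-1])).round(1) for i,j in((0,3),(1,2),(0,1),(3,2))]
        print(n,P.mean(0).round(1),a,[np.linalg.norm(P[i]-P[j]).round() for i,j in((0,3),(1,2),(0,1),(3,2))])
    elif len(Q):print(n,P.round(1))
print('bottle',onz('top',(421,151),95),onz('top',(414,166),0),'beaker',onz('top',(222,149),85),onz('top',(230,162),0))
# triangulate grip tops
a=cv2.imread('pics/side0.png')[:,:,::-1].copy()
for c in('yellow','green'):
    for b in blobs(a,c,30):
        m=cv2.moments(b);g=(m['m10']/m['m00'],m['m01']/m['m00']);print(c,np.round(g),onz('side',g,66).round(1),onz('side',g,95).round(1),cv2.boundingRect(b))
for n,X in(('y',(528.5,-76.5,85)),('g',(554.2,22.6,85))): print(n,proj('side',np.array(X)),proj('top',np.array(X)))
E
```

```text
box [542.3 -26.6] [np.float64(-10.6), np.float64(-10.4), np.float64(79.5), np.float64(79.3)] [np.float64(227.0), np.float64(228.0), np.float64(202.0), np.float64(203.0)]
tray [ 555.4 -304.7] [np.float64(-8.5), np.float64(-8.6), np.float64(81.8), np.float64(81.9)] [np.float64(160.0), np.float64(159.0), np.float64(150.0), np.float64(150.0)]
mark [[548.2 -25.5]
 [574.4  -6.2]
 [521.    3.2]]
bottle [ 731.71488149 -188.56368826   95.        ] [ 731.11699509 -195.48350136    0.        ] beaker [743.8138968  210.33138635  85.        ] [745.0049902  210.88557897   0.        ]
yellow [265. 290.] [417.4 -54.1  66. ] [414.2 -74.4  95. ] (261, 281, 10, 18)
yellow [402. 275.] [639.5 -98.4  66. ] [ 628.1 -117.    95. ] (396, 266, 13, 18)
yellow [334. 277.] [532.3 -65.6  66. ] [524.8 -85.4  95. ] (321, 265, 28, 24)
green [265. 240.] [443.5  47.8  66. ] [439.4  23.8  95. ] (260, 232, 10, 17)
green [456. 259.] [739.5 -98.4  66. ] [ 724.4 -117.    95. ] (434, 227, 46, 66)
green [393. 229.] [665.7  -0.7  66. ] [653.3 -22.9  95. ] (387, 221, 13, 16)
green [331. 226.] [564.   40.6  66. ] [555.4  16.9  95. ] (318, 216, 25, 24)
green [166. 223.] [287.1 142.6  66. ] [288.7 115.1  95. ] (142, 194, 51, 60)
y [334.55771957 275.39371375] [367.91770162 253.19299842]
g [329.42543589 227.63095903] [317.14415314 241.02868758]
```

```bash
cat > plan.py <<'E'
import json,os,numpy as np
F='cmd.json'
def load(): return json.load(open(F)) if os.path.exists(F) else [267.2,-565.0,231.3,-64.7]
def plan(*targets,n=1):
    """targets: x,y,z,yaw(deg). Splits so each call is in range; prints per call turn-y, shift. Saves the nominal end."""
    c=np.array(load())
    for t in targets:
        t=np.array(t,float)
        dxy=t-c; k=max(1,int(np.ceil(np.linalg.norm(dxy[:2])/148)),int(np.ceil(abs(dxy[2])/148)))
        s=c.copy()
        for i in range(1,k+1):
            g=s+(t-s)*i/k; d=g-c; a=np.radians(c[3])
            # tool x=(cos,sin), y=down, z=x cross down=(-sin,cos)... 
            X=np.array([np.cos(a),np.sin(a),0]);Y=np.array([0,0,-1.]);Z=np.cross(X,Y)
            sh=np.array([d[:3]@X,d[:3]@Y,d[:3]@Z])/150
            sh=np.round(sh,3);tn=round(-d[3]/180,3)
            c=np.r_[c[:3]+150*(sh[0]*X+sh[1]*Y+sh[2]*Z),c[3]-tn*180]
            print('turn',[0,tn,0],'shift',sh.tolist(),'mm',round(np.linalg.norm(d[:3])),'->',c.round(1).tolist())
    json.dump(c.tolist(),open(F,'w'))
E
python3 -c "
from plan import *
plan((554.2,22.6,190,78.5),(554.2,22.6,72,78.5))"
```

```text
turn [0, np.float64(-0.159), 0] shift [-0.545, 0.055, 0.681] mm 131 -> [324.6, -447.4, 223.0, -36.1]
turn [0, np.float64(-0.159), 0] shift [-0.152, 0.055, 0.858] mm 131 -> [382.0, -330.0, 214.8, -7.5]
turn [0, np.float64(-0.159), 0] shift [0.278, 0.055, 0.827] mm 131 -> [439.4, -212.4, 206.6, 21.2]
turn [0, np.float64(-0.159), 0] shift [0.639, 0.055, 0.592] mm 131 -> [496.8, -95.0, 198.3, 49.8]
turn [0, np.float64(-0.16), 0] shift [0.846, 0.055, 0.214] mm 131 -> [554.2, 22.6, 190.0, 78.6]
turn [0, np.float64(0.0), 0] shift [-0.0, 0.787, -0.0] mm 118 -> [554.2, 22.6, 72.0, 78.6]
```

send_rows --series '[[[0,-0.159,0],[-0.545,0.055,0.681],0.6],[[0,-0.159,0],[-0.545,0.055,0.681],0.6],[[0,-0.159,0],[-0.545,0.055,0.681],0.6],[[0,-0.159,0],[-0.545,0.055,0.681],0.6],[[0,-0.159,0],[-0.545,0.055,0.681],0.6]]' --grip_force 50

```text
time_s: 0.52
ee_pos: [326.7, -444.0, 222.9]
eef_rot: [-1.515, 0.484, -0.483]
force: [-0.7, -0.3, -0.3]
opening: 51.3
```

send_rows --series '[[[0,-0.159,0],[-0.152,0.055,0.858],0.6],[[0,-0.159,0],[-0.152,0.055,0.858],0.6],[[0,-0.159,0],[-0.152,0.055,0.858],0.6],[[0,-0.159,0],[-0.152,0.055,0.858],0.6],[[0,-0.159,0],[-0.152,0.055,0.858],0.6]]'

```text
time_s: 0.93
ee_pos: [383.1, -327.9, 214.7]
eef_rot: [-1.568, 0.096, -0.097]
force: [-1.0, -0.7, 0.3]
opening: 51.5
```

send_rows --series '[[[0,-0.159,0],[0.278,0.055,0.827],0.6],[[0,-0.159,0],[0.278,0.055,0.827],0.6],[[0,-0.159,0],[0.278,0.055,0.827],0.6],[[0,-0.159,0],[0.278,0.055,0.827],0.6],[[0,-0.159,0],[0.278,0.055,0.827],0.6]]'

```text
time_s: 1.35
ee_pos: [440.3, -211.3, 206.4]
eef_rot: [-1.55, -0.293, 0.292]
force: [-0.7, 0.3, -0.3]
opening: 51.3
```

send_rows --series '[[[0,-0.159,0],[0.639,0.055,0.592],0.6],[[0,-0.159,0],[0.639,0.055,0.592],0.6],[[0,-0.159,0],[0.639,0.055,0.592],0.6],[[0,-0.159,0],[0.639,0.055,0.592],0.6],[[0,-0.159,0],[0.639,0.055,0.592],0.6]]'

```text
time_s: 1.77
ee_pos: [497.7, -94.6, 198.0]
eef_rot: [-1.462, -0.679, 0.678]
force: [-0.2, -0.8, -0.5]
opening: 51.1
```

send_rows --series '[[[0,-0.16,0],[0.846,0.055,0.214],0.6],[[0,-0.16,0],[0.846,0.055,0.214],0.6],[[0,-0.16,0],[0.846,0.055,0.214],0.6],[[0,-0.16,0],[0.846,0.055,0.214],0.6],[[0,-0.16,0],[0.846,0.055,0.214],0.6],[[0,-0.16,0],[0.846,0.055,0.214],0.6],[[0,-0.16,0],[0.846,0.055,0.214],0.6]]'

```text
time_s: 2.35
ee_pos: [553.9, 19.0, 189.5]
eef_rot: [-1.302, -1.051, 1.054]
force: [-0.3, -0.8, -0.9]
opening: 51.3
```

```bash
python3 - <<'E'
from h import *
s=get_state();print(s['ee_pos'].round(1),R.from_rotvec(s['eef_rot']).as_matrix().round(3).tolist(),s['joints'].round(2),s['opening'])
T=R.from_rotvec(s['eef_rot']).as_matrix();print(np.degrees(np.arctan2(T[1,0],T[0,0])))
im=camera('wrist');cv2.imwrite('pics/w1.png',im[:,:,::-1])
for X in((554.2,22.6,106),(554.2,22.6,62)):print(proj('wrist',np.array(X)))
E
```

```text
[553.9  19.  189.5] [[0.21, -0.001, -0.978], [0.978, -0.002, 0.21], [-0.002, -1.0, 0.001]] [ 0.43  0.43 -0.72  1.78  0.32  1.05  0.95] 51.28401406473889
77.90338991863882
[325.17854668 245.6279948 ]
[324.46438794 226.78489323]
```

View pics/w1.png

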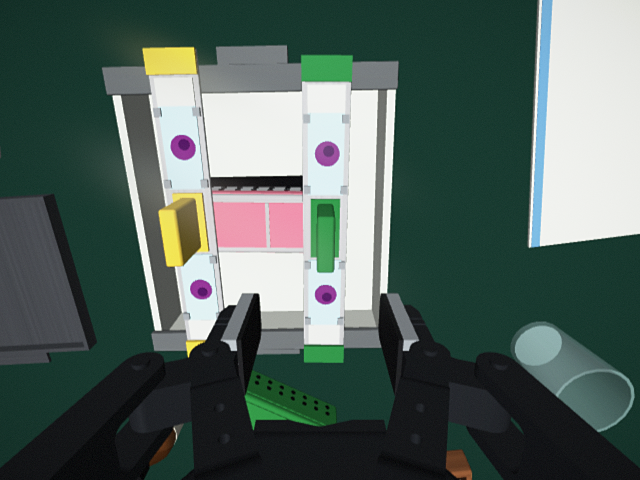

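```bash
cat >> plan.py <<'E'
def sync():
    from h import get_state,R
    s=get_state();T=R.from_rotvec(s['eef_rot']).as_matrix();y=np.degrees(np.arctan2(T[1,0],T[0,0]))
    c=load();print('meas',round(s['time_s'],2),s['ee_pos'].round(1),y.round(2),'nom',np.round(c,1),'tilt',T[2,[0,2]].round(3),s['force'].round(1),round(s['opening'],1))
    return s['ee_pos'],y
E
python3 -c "
from plan import *
json.dump([554.2,22.6,190,78.5],open(F,'w'))
sync()"
```

```text
meas 2.4 [553.9  19.3 189.7] 78.0 nom [554.2  22.6 190.   78.5] tilt [-0.002  0.   ] [ 0.3 -1.2 -0.8] 51.4
```

send_rows --series '[[[0,0,0],[0.02,0.1,0.0],0.6],[[0,0,0],[0.02,0.4,0.0],0.6],[[0,0,0],[0.02,0.45,0.0],0.6],[[0,0,0],[0.02,0.45,0.0],0.6],[[0,0,0],[0.02,0.45,0.0],0.6]]'

```text
time_s: 2.82
ee_pos: [554.4, 24.6, 122.8]
eef_rot: [-1.297, -1.058, 1.06]
force: [0.8, -1.0, 0.6]
opening: 51.7
```

```bash
python3 -c "
from plan import *
sync()"
```

```text
meas 2.82 [554.4  24.6 122.8] 78.43 nom [554.2  22.6 190.   78.5] tilt [-0.001  0.001] [ 0.8 -1.   0.6] 51.7
```

send_rows --series '[[[0,0,0],[-0.01,0.2,0.0],0.6],[[0,0,0],[-0.01,0.34,0.0],0.6],[[0,0,0],[-0.01,0.34,0.0],0.6],[[0,0,0],[-0.01,0.34,0.0],0.6]]'

```text
time_s: 3.15
ee_pos: [554.8, 24.0, 72.6]
eef_rot: [-1.297, -1.061, 1.061]
force: [-0.3, 1.1, -0.4]
opening: 51.4
```

send_rows --series '[[[0,0,0],[0,0,0.0],0],[[0,0,0],[0,0,0.0],0],[[0,0,0],[0,0,0.0],0],[[0,0,0],[0,0,0.0],0],[[0,0,0],[0,0,0.0],0],[[0,0,0],[0,0,0.0],0],[[0,0,0],[0,0,0.0],0],[[0,0,0],[0,0,0.0],0]]'

```text
time_s: 3.82
ee_pos: [555.4, 24.2, 73.2]
eef_rot: [-1.299, -1.063, 1.06]
force: [-1.1, 0.0, 7.5]
opening: 11.4
```

```bash
python3 -c "
from plan import *
json.dump([554.5,23.8,71.5,78.5],open(F,'w'))
sync()
plan((554.2,22.6,200,78.5),(512,350,200,85.5),(512,350,100,85.5))"
```

```text
meas 3.82 [555.4  24.2  73.2] 78.58 nom [554.5  23.8  71.5  78.5] tilt [ 0.    -0.003] [-1.1  0.   7.5] 11.4
turn [0, np.float64(-0.0), 0] shift [-0.008, -0.857, 0.0] mm 129 -> [554.3, 22.6, 200.0, 78.5]
turn [0, np.float64(-0.013), 0] shift [0.694, 0.0, 0.237] mm 110 -> [540.2, 131.7, 200.0, 80.8]
turn [0, np.float64(-0.013), 0] shift [0.703, 0.0, 0.209] mm 110 -> [526.0, 240.8, 200.0, 83.2]
turn [0, np.float64(-0.013), 0] shift [0.712, 0.0, 0.179] mm 110 -> [512.0, 350.1, 200.0, 85.5]
turn [0, np.float64(0.0), 0] shift [-0.0, 0.667, 0.0] mm 100 -> [512.0, 350.1, 100.0, 85.5]
```

send_rows --series '[[[0,0,0],[0,-0.03,0],0],[[0,0,0],[0,-0.1,0],0],[[0,0,0],[0,-0.25,0],0],[[0,0,0],[0,-0.4,0],0],[[0,0,0],[-0.004,-0.55,0],0],[[0,0,0],[-0.008,-0.7,0],0],[[0,0,0],[-0.008,-0.8,0],0],[[0,0,0],[-0.008,-0.857,0],0],[[0,0,0],[-0.008,-0.857,0],0]]'

```text
time_s: 4.57
ee_pos: [555.1, 23.2, 202.5]
eef_rot: [-1.299, -1.064, 1.059]
force: [-0.6, 0.1, -2.1]
opening: 11.2
```

```bash
python3 - <<'E'
from plan import *
sync()
from h import *
a=camera('side');b=camera('wrist');cv2.imwrite('pics/s2.png',np.hstack([a,b])[:,:,::-1][::1,::1]);im=cv2.imread('pics/s2.png');cv2.imwrite('pics/s2.png',cv2.resize(im,(800,300),interpolation=3))
E
```

```text
meas 4.57 [555.1  23.2 202.5] 78.59 nom [512.  350.1 100.   85.5] tilt [ 0.001 -0.003] [-0.6  0.1 -2.1] 11.2
```

View pics/s2.png

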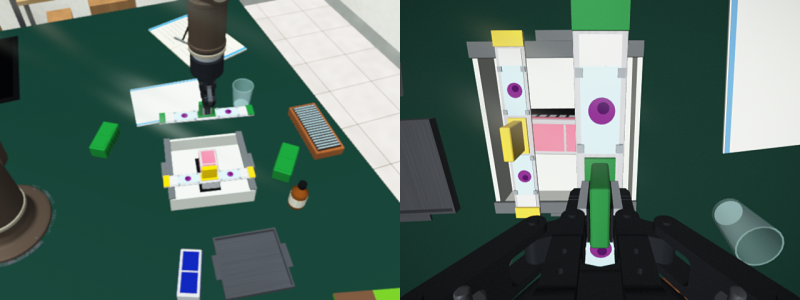

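Green carrier is held level (side view, ~(207,113)). On to the mat.

send_rows --series '[[[0,0,0],[0.07,0,0.03],0],[[0,-0.004,0],[0.2,0,0.07],0],[[0,-0.008,0],[0.36,0,0.12],0],[[0,-0.012,0],[0.52,0,0.18],0],[[0,-0.013,0],[0.694,0,0.237],0]]'

```text
time_s: 5.08
ee_pos: [538.6, 133.4, 198.8]
eef_rot: [-1.278, -1.09, 1.094]
force: [-0.6, 0.0, -1.5]
opening: 11.4
```

send_rows --series '[[[0,-0.004,0],[0.18,0,0.05],0],[[0,-0.008,0],[0.36,0,0.1],0],[[0,-0.012,0],[0.53,0,0.15],0],[[0,-0.013,0],[0.703,0,0.209],0]]'

```text
time_s: 5.42
ee_pos: [524.2, 243.0, 198.7]
eef_rot: [-1.261, -1.121, 1.125]
force: [0.5, -0.6, -1.1]
opening: 11.6
```

send_rows --series '[[[0,-0.004,0],[0.18,0,0.03],0],[[0,-0.008,0],[0.36,0,0.07],0],[[0,-0.012,0],[0.53,0,0.1],0],[[0,-0.013,0],[0.64,0,0.13],0],[[0,-0.013,0],[0.69,0,0.13],0],[[0,-0.013,0],[0.71,0,0.13],0]]'

```text
time_s: 5.92
ee_pos: [517.1, 351.1, 198.9]
eef_rot: [-1.242, -1.153, 1.156]
force: [-0.2, -0.4, -1.1]
opening: 10.9
```

send_rows --series '[[[0,0,0],[0,0.05,0],0],[[0,0,0],[0,0.15,0],0],[[0,0,0],[0,0.3,0],0],[[0,0,0],[0,0.45,0],0],[[0,0,0],[0,0.6,0],0],[[0,0,0],[0,0.75,0],0],[[0,0,0],[0,0.87,0],0],[[0,0,0],[0,0.94,0],0],[[0,0,0],[0,0.98,0],0],[[0,0,0],[0,1.0,0],0],[[0,0,0],[0,1.0,0],0]]'

```text
time_s: 6.83
ee_pos: [518.9, 348.8, 50.0]
eef_rot: [-1.245, -1.152, 1.152]
force: [-0.7, 0.3, -0.6]
opening: 11.2
```

```bash
python3 -c "
from plan import *
json.dump([519,350,50,85.5],open(F,'w'))
sync()"
```

```text
meas 6.83 [518.9 348.8  50. ] 85.58 nom [519.  350.   50.   85.5] tilt [-0.  0.] [-0.7  0.3 -0.6] 11.2
```

send_rows --series '[[[0,0,0],[0,0.1,0],0],[[0,0,0],[0,0.17,0],0],[[0,0,0],[0,0.21,0],0],[[0,0,0],[0,0.23,0],0],[[0,0,0],[0,0.235,0],0],[[0,0,0],[0,0.235,0],0]]'

```text
time_s: 7.33
ee_pos: [518.3, 348.6, 16.1]
eef_rot: [-1.246, -1.152, 1.154]
force: [-6.6, -6.2, 14.8]
opening: 11.5
```

send_rows --series '[[[0,0,0],[0,0,0],0.5],[[0,0,0],[0,0,0],0.5],[[0,0,0],[0,0,0],0.5],[[0,0,0],[0,0,0],0.5],[[0,0,0],[0,-0.1,0],0.5],[[0,0,0],[0,-0.35,0],0.5],[[0,0,0],[0,-0.6,0],0.5],[[0,0,0],[0,-0.85,0],0.5],[[0,0,0],[0,-1,0],0.5],[[0,0,0],[0,-1,0],0.5]]'

```text
time_s: 8.17
ee_pos: [520.4, 351.7, 171.9]
eef_rot: [-1.245, -1.161, 1.145]
force: [0.9, 0.9, 0.4]
opening: 42.7
```

```bash
python3 - <<'E'
from plan import *
json.dump([519,350,164.8,85.5],open(F,'w'))
sync()
plan((528.5,-76.5,165,78.5),(528.5,-76.5,72,78.5))
from h import *
im=camera('top');cv2.imwrite('pics/t3.png',im[:,:,::-1])
for b in blobs(im,'green',15): 
    m=cv2.moments(b);g=(m['m10']/m['m00'],m['m01']/m['m00']);print(np.round(g),onz('top',g,8).round(1))
E
```

```text
meas 8.17 [520.4 351.7 171.9] 85.63 nom [519.  350.  164.8  85.5] tilt [ 0.006 -0.007] [0.9 0.9 0.4] 42.7
turn [0, np.float64(0.013), 0] shift [-0.943, -0.0, -0.095] mm 142 -> [522.1, 207.9, 164.8, 83.2]
turn [0, np.float64(0.013), 0] shift [-0.939, -0.001, -0.134] mm 142 -> [525.3, 65.6, 165.0, 80.8]
turn [0, np.float64(0.013), 0] shift [-0.932, -0.0, -0.172] mm 142 -> [528.5, -76.5, 165.0, 78.5]
turn [0, np.float64(-0.0), 0] shift [0.0, 0.62, -0.0] mm 93 -> [528.5, -76.5, 72.0, 78.5]
[253. 375.] [289.5 158.1   8. ]
[159. 266.] [517.2 355.6   8. ]
[168. 214.] [629.2 339.7   8. ]
[357. 148.] [770.1 -69.9   8. ]
```

View pics/t3.png

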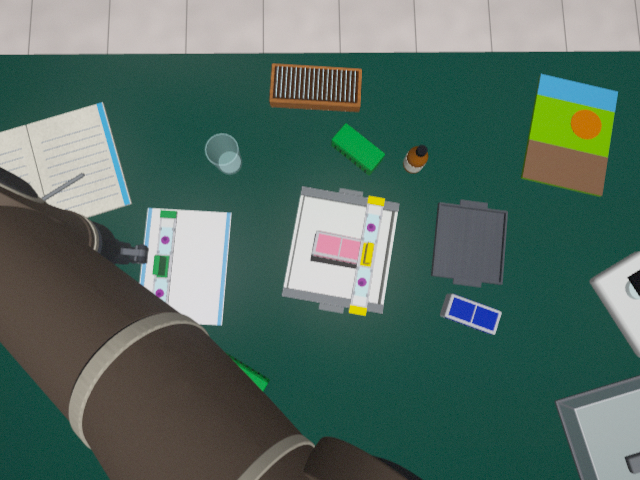

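send_rows --series '[[[0,0.005,0],[-0.2,0,-0.02],0.6],[[0,0.013,0],[-0.943,0,-0.095],0.6],[[0,0.013,0],[-0.943,0,-0.095],0.6],[[0,0.013,0],[-0.943,0,-0.095],0.6],[[0,0.013,0],[-0.943,0,-0.095],0.6]]'

```text
time_s: 8.63
ee_pos: [522.6, 198.7, 163.3]
eef_rot: [-1.269, -1.112, 1.122]
force: [0.9, 0.2, -0.8]
opening: 51.1
```

send_rows --series '[[[0,0.013,0],[-0.939,0,-0.134],0.6],[[0,0.013,0],[-0.939,0,-0.134],0.6],[[0,0.013,0],[-0.939,0,-0.134],0.6],[[0,0.013,0],[-0.939,0,-0.134],0.6]]'

```text
time_s: 8.97
ee_pos: [524.9, 58.6, 163.6]
eef_rot: [-1.283, -1.085, 1.092]
force: [-0.6, -0.5, 0.0]
opening: 51.3
```

send_rows --series '[[[0,0.013,0],[-0.932,0,-0.172],0.6],[[0,0.013,0],[-0.932,0,-0.172],0.6],[[0,0.013,0],[-0.932,0,-0.172],0.6],[[0,0.013,0],[-0.932,0,-0.172],0.6],[[0,0.013,0],[-0.932,0,-0.172],0.6],[[0,0.013,0],[-0.932,0,-0.172],0.6]]'

```text
time_s: 9.47
ee_pos: [528.3, -78.1, 164.1]
eef_rot: [-1.296, -1.058, 1.06]
force: [0.2, 1.2, 0.5]
opening: 51.4
```

```bash
python3 - <<'E'
from plan import *
sync()
from h import *
im=camera('wrist')
h=cv2.cvtColor(im,cv2.COLOR_RGB2HSV)
for b in blobs(im,'yellow',100):
    m=cv2.moments(b);g=(m['m10']/m['m00'],m['m01']/m['m00']);print(np.round(g),onz('wrist',g,66).round(1),onz('wrist',g,100).round(1))
E
```

```text
meas 9.47 [528.3 -78.1 164.1] 78.44 nom [528.5 -76.5  72.   78.5] tilt [0.    0.002] [0.2 1.2 0.5] 51.4
[323. 373.] [638.2 -96.   66. ] [611.6 -91.  100. ]
[322. 244.] [532.2 -75.3  66. ] [520.7 -73.2 100. ]
[322.  62.] [418.8 -52.9  66. ] [423.4 -54.1 100. ]
```

send_rows --series '[[[0,0,0],[0.005,0.15,0],0.6],[[0,0,0],[0.005,0.4,0],0.6],[[0,0,0],[0.005,0.58,0],0.6],[[0,0,0],[0.005,0.615,0],0.6],[[0,0,0],[0.005,0.615,0],0.6]]'

```text
time_s: 9.93
ee_pos: [527.8, -74.3, 71.2]
eef_rot: [-1.292, -1.062, 1.065]
force: [0.7, -0.4, 0.1]
opening: 51.8
```

send_rows --series '[[[0,0,0],[0,0,0.0],0],[[0,0,0],[0,0,0.0],0],[[0,0,0],[0,0,0.0],0],[[0,0,0],[0,0,0.0],0],[[0,0,0],[0,0,0.0],0],[[0,0,0],[0,0,0.0],0],[[0,0,0],[0,0,0.0],0],[[0,0,0],[0,0,0.0],0]]'

```text
time_s: 10.6
ee_pos: [530.3, -76.5, 74.3]
eef_rot: [-1.299, -1.063, 1.06]
force: [-1.8, 0.1, 8.6]
opening: 11.3
```

```bash
python3 -c "
from plan import *
json.dump([528.6,-75.8,72.8,78.5],open(F,'w'))
sync()
plan((528.5,-76,201,78.5),(514,262,200,85.5),(514,262,51,85.5))"
```

```text
meas 10.6 [530.3 -76.5  74.3] 78.59 nom [528.6 -75.8  72.8  78.5] tilt [ 0.    -0.003] [-1.8  0.1  8.6] 11.3
turn [0, np.float64(-0.0), 0] shift [-0.001, -0.855, 0.0] mm 128 -> [528.6, -75.9, 201.0, 78.5]
turn [0, np.float64(-0.013), 0] shift [0.729, 0.002, 0.181] mm 113 -> [523.8, 36.6, 200.8, 80.8]
turn [0, np.float64(-0.013), 0] shift [0.737, 0.003, 0.152] mm 113 -> [518.9, 149.4, 200.3, 83.2]
turn [0, np.float64(-0.013), 0] shift [0.742, 0.002, 0.121] mm 113 -> [514.1, 262.1, 200.0, 85.5]
turn [0, np.float64(0.0), 0] shift [-0.0, 0.497, 0.0] mm 75 -> [514.1, 262.1, 125.4, 85.5]
turn [0, np.float64(0.0), 0] shift [-0.0, 0.496, 0.0] mm 74 -> [514.1, 262.1, 51.0, 85.5]
```

send_rows --series '[[[0,0,0],[0,-0.03,0],0],[[0,0,0],[0,-0.1,0],0],[[0,0,0],[0,-0.25,0],0],[[0,0,0],[0,-0.4,0],0],[[0,0,0],[0,-0.55,0],0],[[0,0,0],[0,-0.7,0],0],[[0,0,0],[0,-0.8,0],0],[[0,0,0],[0,-0.855,0],0],[[0,0,0],[0,-0.855,0],0]]'

```text
time_s: 11.35
ee_pos: [530.0, -76.7, 203.1]
eef_rot: [-1.3, -1.063, 1.06]
force: [0.7, -0.8, -0.6]
opening: 11.4
```

send_rows --series '[[[0,0,0],[0.07,0,0.02],0],[[0,-0.004,0],[0.2,0,0.05],0],[[0,-0.008,0],[0.37,0,0.09],0],[[0,-0.012,0],[0.55,0,0.13],0],[[0,-0.013,0],[0.729,0.002,0.181],0]]'

```text
time_s: 11.77
ee_pos: [523.1, 37.6, 199.2]
eef_rot: [-1.278, -1.091, 1.093]
force: [0.5, 0.8, -0.6]
opening: 11.4
```

send_rows --series '[[[0,-0.004,0],[0.18,0,0.04],0],[[0,-0.008,0],[0.37,0,0.08],0],[[0,-0.012,0],[0.55,0,0.11],0],[[0,-0.013,0],[0.737,0.003,0.152],0]]'

```text
time_s: 12.1
ee_pos: [517.8, 150.5, 198.7]
eef_rot: [-1.261, -1.121, 1.124]
force: [0.5, 0.8, -1.4]
opening: 11.3
```

send_rows --series '[[[0,-0.004,0],[0.18,0,0.03],0],[[0,-0.008,0],[0.36,0,0.06],0],[[0,-0.012,0],[0.53,0,0.09],0],[[0,-0.013,0],[0.66,0,0.11],0],[[0,-0.013,0],[0.72,0,0.12],0],[[0,-0.013,0],[0.742,0.002,0.121],0]]'

```text
time_s: 12.6
ee_pos: [512.4, 263.6, 198.7]
eef_rot: [-1.241, -1.154, 1.156]
force: [-0.2, 0.6, -1.5]
opening: 11.3
```

send_rows --series '[[[0,0,0],[0,0.05,0],0],[[0,0,0],[0,0.15,0],0],[[0,0,0],[0,0.3,0],0],[[0,0,0],[0,0.45,0],0],[[0,0,0],[0,0.6,0],0],[[0,0,0],[0,0.75,0],0],[[0,0,0],[0,0.87,0],0],[[0,0,0],[0,0.94,0],0],[[0,0,0],[0,0.98,0],0],[[0,0,0],[0,0.993,0],0],[[0,0,0],[0,0.993,0],0]]'

```text
time_s: 13.52
ee_pos: [514.3, 261.0, 50.9]
eef_rot: [-1.245, -1.152, 1.152]
force: [1.1, 0.8, -1.2]
opening: 11.4
```

```bash
python3 -c "
from plan import *
sync()"
```

```text
meas 13.52 [514.3 261.   50.9] 85.58 nom [514.1 262.1  51.   85.5] tilt [-0. -0.] [ 1.1  0.8 -1.2] 11.4
```

send_rows --series '[[[0,0,0],[0,0.1,0],0],[[0,0,0],[0,0.17,0],0],[[0,0,0],[0,0.21,0],0],[[0,0,0],[0,0.23,0],0],[[0,0,0],[0,0.235,0],0],[[0,0,0],[0,0.235,0],0]]'

```text
time_s: 14.02
ee_pos: [513.9, 260.9, 17.3]
eef_rot: [-1.246, -1.152, 1.154]
force: [-5.4, -5.4, 13.7]
opening: 11.6
```

send_rows --series '[[[0,0,0],[0,0,0],0.5],[[0,0,0],[0,0,0],0.5],[[0,0,0],[0,0,0],0.5],[[0,0,0],[0,0,0],0.5],[[0,0,0],[0,-0.1,0],0.5],[[0,0,0],[0,-0.35,0],0.5],[[0,0,0],[0,-0.6,0],0.5],[[0,0,0],[0,-0.85,0],0.5],[[0,0,0],[0,-1,0],0.5],[[0,0,0],[0,-1,0],0.5]]'

```text
time_s: 14.85
ee_pos: [516.1, 263.6, 172.1]
eef_rot: [-1.247, -1.16, 1.146]
force: [0.2, 0.9, -1.0]
opening: 42.8
```

```bash
python3 - <<'E'
from plan import *
json.dump([514.1,262.1,165.8,85.5],open(F,'w'))
sync()
plan((545,-26,165,-11.5))
from h import *
im=camera('top');cv2.imwrite('pics/t4.png',im[150:350,120:420,::-1])
for c in('pink','yellow','green'):
  for b in blobs(im,c,15):
    z=46 if c=='pink' else 8
    m=cv2.moments(b);g=(m['m10']/m['m00'],m['m01']/m['m00']);r=cv2.minAreaRect(b);P=np.array([onz('top',q,z)[:2] for q in cv2.boxPoints(r)]);print(c,np.round(g),onz('top',g,z).round(1),P.round(0).tolist())
E
```

```text
meas 14.85 [516.1 263.6 172.1] 85.64 nom [514.1 262.1 165.8  85.5] tilt [ 0.005 -0.007] [ 0.2  0.9 -1. ] 42.8
turn [0, np.float64(0.269), 0] shift [-0.949, 0.003, -0.178] mm 145 -> [529.5, 118.1, 165.4, 37.1]
turn [0, np.float64(0.27), 0] shift [-0.497, 0.002, -0.828] mm 145 -> [545.0, -25.9, 165.0, -11.5]
pink [352. 249.] [541.9 -47.9  46. ] [[529.0, -22.0], [565.0, -30.0], [555.0, -74.0], [520.0, -66.0]]
pink [328. 244.] [5.528e+02 5.000e-01 4.600e+01] [[540.0, 27.0], [575.0, 19.0], [566.0, -26.0], [530.0, -18.0]]
yellow [204. 269.] [509.6 262.3   8. ] [[533.0, 277.0], [533.0, 249.0], [490.0, 249.0], [491.0, 276.0]]
yellow [210. 216.] [623.6 251.8   8. ] [[630.0, 268.0], [629.0, 236.0], [616.0, 236.0], [617.0, 268.0]]
green [168. 214.] [629.2 339.9   8. ] [[636.0, 357.0], [635.0, 325.0], [622.0, 325.0], [622.0, 357.0]]
green [357. 149.] [769.5 -69.8   8. ] [[783.0, -5.0], [833.0, -44.0], [756.0, -134.0], [707.0, -94.0]]
```

View pics/t4.png

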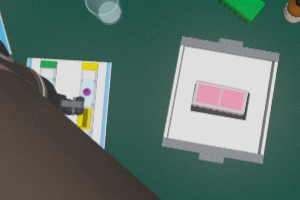

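send_rows --series '[[[0,0.03,0],[-0.2,0,-0.04],1],[[0,0.269,0],[-0.949,0.003,-0.178],1],[[0,0.269,0],[-0.949,0.003,-0.178],1],[[0,0.269,0],[-0.949,0.003,-0.178],1],[[0,0.269,0],[-0.949,0.003,-0.178],1],[[0,0.269,0],[-0.949,0.003,-0.178],1],[[0,0.269,0],[-0.949,0.003,-0.178],1],[[0,0.269,0],[-0.949,0.003,-0.178],1],[[0,0.269,0],[-0.949,0.003,-0.178],1]]'

```text
time_s: 15.65
ee_pos: [529.2, 117.5, 164.7]
eef_rot: [-1.51, -0.511, 0.512]
force: [0.4, 0.5, 0.7]
opening: 85.4
```

send_rows --series '[[[0,0.275,0],[-0.479,0.002,-0.826],1],[[0,0.275,0],[-0.479,0.002,-0.826],1],[[0,0.275,0],[-0.479,0.002,-0.826],1],[[0,0.275,0],[-0.479,0.002,-0.826],1],[[0,0.275,0],[-0.479,0.002,-0.826],1],[[0,0.275,0],[-0.479,0.002,-0.826],1],[[0,0.275,0],[-0.479,0.002,-0.826],1],[[0,0.275,0],[-0.479,0.002,-0.826],1],[[0,0.275,0],[-0.479,0.002,-0.826],1],[[0,0.275,0],[-0.479,0.002,-0.826],1]]'

```text
time_s: 16.48
ee_pos: [547.3, -24.3, 164.6]
eef_rot: [-1.565, 0.164, -0.163]
force: [-0.3, 0.8, 0.5]
opening: 85.6
```

```bash
python3 - <<'E'
from plan import *
a=np.radians(37.1);X=np.array([np.cos(a),np.sin(a)]);Z=np.array([-np.sin(a),np.cos(a)])
c=np.array([529.5,118.1])+150*(-.479*X-.826*Z)
json.dump([*c,165,37.1-.275*180],open(F,'w'))
sync()
plan((547,-24,165,-12.5),(547,-24,60,-12.5),(547,-24,12.5,-12.5))
from h import *
im=camera('wrist');cv2.imwrite('pics/w5.png',im[:,:,::-1])
for b in blobs(im,'pink',100):
    m=cv2.moments(b);g=(m['m10']/m['m00'],m['m01']/m['m00']);print(np.round(g),onz('wrist',g,46).round(1))
E
```

```text
meas 16.48 [547.3 -24.3 164.6] -11.95 nom [546.9 -24.1 165.  -12.4] tilt [-0. -0.] [-0.3  0.8  0.5] 85.6
turn [0, np.float64(0.001), 0] shift [0.0, 0.0, 0.0] mm 0 -> [546.9, -24.1, 165.0, -12.6]
turn [0, np.float64(-0.0), 0] shift [0.0, 0.7, 0.0] mm 105 -> [546.9, -24.1, 60.0, -12.6]
turn [0, np.float64(-0.0), 0] shift [0.0, 0.317, 0.0] mm 48 -> [546.9, -24.1, 12.5, -12.6]
[320. 259.] [542.5 -47.3  46. ]
[321. 196.] [553.3   1.   46. ]
```

View pics/w5.png

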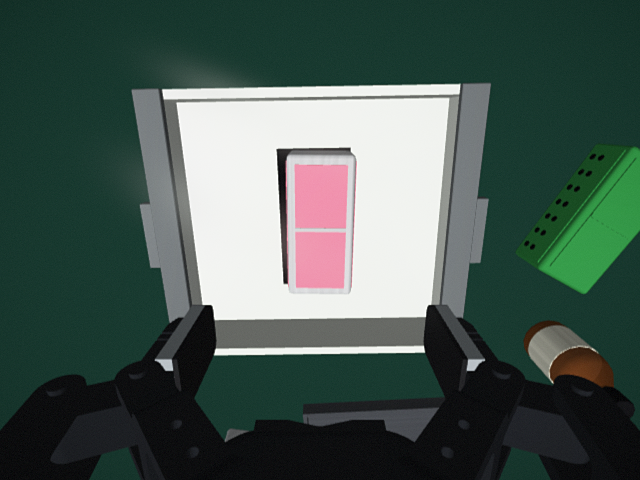

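send_rows --series '[[[0,0.001,0],[0.003,0.15,0.005],1],[[0,0.001,0],[0.003,0.4,0.005],1],[[0,0.001,0],[0.003,0.65,0.005],1],[[0,0.001,0],[0.003,0.85,0.005],1],[[0,0.001,0],[0.003,0.95,0.005],1],[[0,0.001,0],[0.003,1.0,0.005],1],[[0,0.001,0],[0.003,1.0,0.005],1]]' --grip_force 60

```text
time_s: 17.12
ee_pos: [546.9, -23.9, 13.2]
eef_rot: [-1.564, 0.172, -0.167]
force: [-0.3, -1.0, 0.7]
opening: 85.8
```

send_rows --series '[[[0,0,0],[0,0,0],0.2],[[0,0,0],[0,0,0],0.2],[[0,0,0],[0,0,0],0.2],[[0,0,0],[0,0,0],0.2],[[0,0,0],[0,0,0],0.2],[[0,0,0],[0,0,0],0.2],[[0,0,0],[0,0,0],0.2]]'

```text
time_s: 17.7
ee_pos: [549.2, -24.1, 16.5]
eef_rot: [-1.564, 0.169, -0.173]
force: [-0.1, -0.3, 5.7]
opening: 49.0
```

```bash
python3 - <<'E'
from plan import *
json.dump([547.4,-23.4,15,-12.6],open(F,'w'))
sync()
plan((547.4,-23.4,150,-12.6),(555.4,-304.7,150,-8.5),(555.4,-304.7,14,-8.5))
E
```

```text
meas 17.7 [549.2 -24.1  16.5] -12.47 nom [547.4 -23.4  15.  -12.6] tilt [0.003 0.   ] [-0.1 -0.3  5.7] 49.0
turn [0, np.float64(-0.0), 0] shift [0.0, -0.9, 0.0] mm 135 -> [547.4, -23.4, 150.0, -12.6]
turn [0, np.float64(-0.011), 0] shift [0.231, 0.0, -0.909] mm 141 -> [551.5, -164.0, 150.0, -10.6]
turn [0, np.float64(-0.012), 0] shift [0.199, 0.0, -0.917] mm 141 -> [555.5, -304.7, 150.0, -8.5]
turn [0, np.float64(0.0), 0] shift [-0.0, 0.907, 0.0] mm 136 -> [555.5, -304.7, 13.9, -8.5]
```

send_rows --series '[[[0,0,0],[0,-0.03,0],0.2],[[0,0,0],[0,-0.1,0],0.2],[[0,0,0],[0,-0.25,0],0.2],[[0,0,0],[0,-0.4,0],0.2],[[0,0,0],[0,-0.55,0],0.2],[[0,0,0],[0,-0.7,0],0.2],[[0,0,0],[0,-0.83,0],0.2],[[0,0,0],[0,-0.9,0],0.2],[[0,0,0],[0,-0.9,0],0.2]]'

```text
time_s: 18.45
ee_pos: [549.5, -24.0, 152.9]
eef_rot: [-1.564, 0.167, -0.175]
force: [-0.3, 0.0, -1.3]
opening: 49.2
```

send_rows --series '[[[0,0,0],[0.02,0,-0.08],0.2],[[0,-0.002,0],[0.05,0,-0.22],0.2],[[0,-0.004,0],[0.1,0,-0.4],0.2],[[0,-0.007,0],[0.15,0,-0.58],0.2],[[0,-0.009,0],[0.2,0,-0.76],0.2],[[0,-0.011,0],[0.231,0,-0.909],0.2]]'

```text
time_s: 18.95
ee_pos: [551.0, -168.1, 147.9]
eef_rot: [-1.566, 0.147, -0.143]
force: [0.6, -0.6, -1.5]
opening: 49.2
```

send_rows --series '[[[0,-0.002,0],[0.04,0,-0.18],0.2],[[0,-0.004,0],[0.08,0,-0.36],0.2],[[0,-0.007,0],[0.12,0,-0.54],0.2],[[0,-0.009,0],[0.15,0,-0.7],0.2],[[0,-0.011,0],[0.18,0,-0.83],0.2],[[0,-0.012,0],[0.199,0,-0.917],0.2],[[0,-0.012,0],[0.199,0,-0.917],0.2]]'

```text
time_s: 19.53
ee_pos: [554.6, -309.8, 147.9]
eef_rot: [-1.569, 0.12, -0.116]
force: [-0.5, 0.3, -2.0]
opening: 49.3
```

```bash
python3 - <<'E'
from plan import *
sync()
from h import *
for n in ('side','wrist'): cv2.imwrite(f'pics/{n}6.png',camera(n)[:,:,::-1])
cv2.imwrite('pics/s6.png',cv2.resize(np.hstack([cv2.imread('pics/side6.png'),cv2.imread('pics/wrist6.png')]),(800,300),interpolation=3))
im=camera('top')
for b in blobs(im,'pink',15):
    g=cv2.minAreaRect(b)[0];print(np.round(g))
cv2.imwrite('pics/t6.png',im[:,:,::-1])
E
```

```text
meas 19.53 [ 554.6 -309.8  147.9] -8.62 nom [ 555.5 -304.7   13.9   -8.5] tilt [-0.003 -0.001] [-0.5  0.3 -2. ] 49.3
[506. 226.]
[488. 228.]
```

View pics/s6.png

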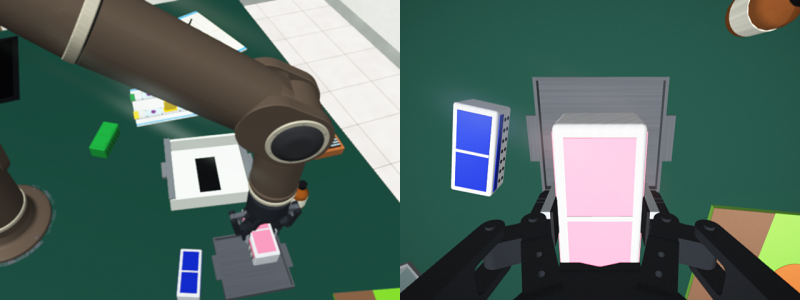

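send_rows --series '[[[0,0,0],[0,0.05,0],0.2],[[0,0,0],[0,0.15,0],0.2],[[0,0,0],[0,0.3,0],0.2],[[0,0,0],[0,0.45,0],0.2],[[0,0,0],[0,0.6,0],0.2],[[0,0,0],[0,0.73,0],0.2],[[0,0,0],[0,0.82,0],0.2],[[0,0,0],[0,0.87,0],0.2],[[0,0,0],[0,0.9,0],0.2],[[0,0,0],[0,0.907,0],0.2],[[0,0,0],[0,0.907,0],0.2]]'

```text
time_s: 20.6
ee_pos: [557.4, -305.0, 14.8]
eef_rot: [-1.568, 0.113, -0.115]
force: [-0.0, 0.1, -0.7]
opening: 49.2
```

send_rows --series '[[[0,0,0],[0,0,0],0.8],[[0,0,0],[0,0,0],0.8],[[0,0,0],[0,0,0],0.8],[[0,0,0],[0,0,0],0.8],[[0,0,0],[0,-0.1,0],0.8],[[0,0,0],[0,-0.35,0],0.8],[[0,0,0],[0,-0.6,0],0.8],[[0,0,0],[0,-0.85,0],0.8],[[0,0,0],[0,-1,0],0.8],[[0,0,0],[0,-1,0],0.8]]'

```text
time_s: 21.43
ee_pos: [559.7, -306.6, 170.3]
eef_rot: [-1.572, 0.107, -0.122]
force: [0.4, -0.8, -0.1]
opening: 68.3
```

```bash
python3 - <<'E'
from plan import *
json.dump([555.5,-304.7,163.9,-8.5],open(F,'w'))
sync()
plan((406,-293,163,-21))
from h import *
im=camera('top');w=camera('wrist')
for b in blobs(im,'pink',15):
    g=cv2.minAreaRect(b)[0];print(np.round(g),onz('top',g,44).round(1))
for b in blobs(im,'blue',15):
    g=cv2.minAreaRect(b)[0];print('top',np.round(g),onz('top',g,40).round(1))
for b in blobs(w,'blue',100):
    g=cv2.minAreaRect(b)[0];print('wr',np.round(g),onz('wrist',g,40).round(1))
# seat: dark region inside box
g=cv2.cvtColor(im,cv2.COLOR_RGB2GRAY); m=(g<60).astype(np.uint8); h=cv2.cvtColor(im,cv2.COLOR_RGB2HSV); m[h[...,1]>140]=0; m[:200]=0;m[300:]=0;m[:,:295]=0;m[:,395:]=0
cs,_=cv2.findContours(m,0,cv2.CHAIN_APPROX_NONE)
for b in cs:
    if cv2.contourArea(b)>300:
        r=cv2.minAreaRect(b);P=np.array([onz('top',q,6)[:2] for q in cv2.boxPoints(r)]);print('seat',P.round(0).tolist(),P.mean(0))
cv2.imwrite('pics/t7.png',im[:,:,::-1])
E
```

```text
meas 21.43 [ 559.7 -306.6  170.3] -8.36 nom [ 555.5 -304.7  163.9   -8.5] tilt [ 0.009 -0.003] [ 0.4 -0.8 -0.1] 68.3
turn [0, np.float64(0.035), 0] shift [-0.499, 0.003, -0.035] mm 75 -> [480.7, -298.8, 163.5, -14.8]
turn [0, np.float64(0.034), 0] shift [-0.491, 0.003, -0.09] mm 75 -> [406.0, -293.1, 163.0, -20.9]
[487. 242.] [ 553.2 -330.    44. ]
[463. 238.] [ 560.5 -280.7   44. ]
top [485. 318.] [ 396.7 -315.8   40. ]
top [461. 309.] [ 415.  -269.6   40. ]
wr [120. 266.] [ 396.8 -314.1   40. ]
wr [159. 257.] [ 429.2 -311.2   40. ]
wr [124. 219.] [ 411.6 -277.    40. ]
```

View pics/t7.png

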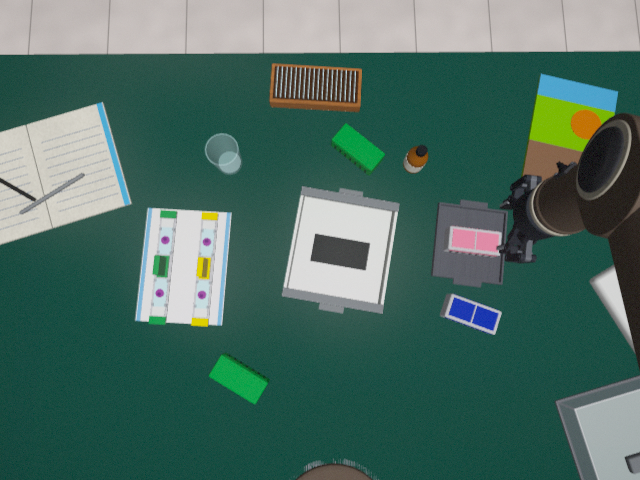

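send_rows --series '[[[0,0.035,0],[-0.499,0.003,-0.035],1],[[0,0.035,0],[-0.499,0.003,-0.035],1],[[0,0.035,0],[-0.499,0.003,-0.035],1]]'

```text
time_s: 21.78
ee_pos: [474.0, -299.6, 160.7]
eef_rot: [-1.561, 0.211, -0.196]
force: [0.4, -0.3, -0.8]
opening: 85.5
```

send_rows --series '[[[0,0.038,0],[-0.491,0.003,-0.09],1],[[0,0.038,0],[-0.491,0.003,-0.09],1],[[0,0.038,0],[-0.491,0.003,-0.09],1],[[0,0.038,0],[-0.491,0.003,-0.09],1],[[0,0.038,0],[-0.491,0.003,-0.09],1],[[0,0.038,0],[-0.491,0.003,-0.09],1]]'

```text
time_s: 22.28
ee_pos: [408.1, -294.0, 162.5]
eef_rot: [-1.55, 0.293, -0.294]
force: [0.1, -0.0, 0.1]
opening: 85.5
```

```bash
python3 - <<'E'
from plan import *
sync()
from h import *
w=camera('wrist')
for b in blobs(w,'blue',100):
    g=cv2.minAreaRect(b)[0];print('wr',np.round(g),onz('wrist',g,40).round(1),cv2.contourArea(b))
im=cv2.imread('pics/t7.png')[:,:,::-1]
h=cv2.cvtColor(im,cv2.COLOR_RGB2HSV);m=(h[...,2]<75).astype(np.uint8);m[:225]=0;m[278:]=0;m[:,:305]=0;m[:,375:]=0
cs,_=cv2.findContours(m,0,cv2.CHAIN_APPROX_NONE);b=max(cs,key=cv2.contourArea);r=cv2.minAreaRect(b);P=np.array([onz('top',q,6)[:2] for q in cv2.boxPoints(r)]);print('seat',r,P.round(0).tolist(),P.mean(0))
E
```

```text
meas 22.28 [ 408.1 -294.   162.5] -21.43 nom [ 406.  -293.1  163.   -20.9] tilt [0.    0.001] [ 0.1 -0.   0.1] 85.5
wr [316. 258.] [ 397.1 -315.6   40. ] 2425.5
wr [316. 196.] [ 415.4 -269.3   40. ] 2873.5
seat ((339.5906066894531, 251.48658752441406), (54.39480209350586, 26.009868621826172), 10.007980346679688) [[526.0, 37.0], [581.0, 26.0], [559.0, -88.0], [504.0, -77.0]] [542.24025406 -25.37958584]
```

send_rows --series '[[[0,0.001,0],[0.0,0.15,0.0],0.8],[[0,0.001,0],[0.0,0.4,0],0.8],[[0,0.001,0],[0,0.65,0],0.8],[[0,0.001,0],[0.0,0.85,0],0.8],[[0,0.001,0],[0.0,0.95,0],0.8],[[0,0.001,0],[0.0,1.0,0],0.8],[[0,0.001,0],[0.0,1.0,0],0.8]]'

```text
time_s: 22.92
ee_pos: [407.0, -293.2, 11.0]
eef_rot: [-1.549, 0.298, -0.294]
force: [0.3, 0.4, 0.9]
opening: 68.5
```

send_rows --series '[[[0,0,0],[0,0,0],0.2],[[0,0,0],[0,0,0],0.2],[[0,0,0],[0,0,0],0.2],[[0,0,0],[0,0,0],0.2],[[0,0,0],[0,0,0],0.2],[[0,0,0],[0,0,0],0.2],[[0,0,0],[0,0,0],0.2]]'

```text
time_s: 23.5
ee_pos: [407.9, -294.6, 14.0]
eef_rot: [-1.551, 0.295, -0.298]
force: [-1.8, -0.6, 7.9]
opening: 49.0
```

```bash
python3 - <<'E'
from plan import *
json.dump([406,-293.1,13,-21.6],open(F,'w'))
sync()
plan((406,-293.1,153,-21.6),(541.5,-26,153,-10.7),(541.5,-26,19,-10.7))
E
```

```text
meas 23.5 [ 407.9 -294.6   14. ] -21.67 nom [ 406.  -293.1   13.   -21.6] tilt [ 0.002 -0.001] [-1.8 -0.6  7.9] 49.0
turn [0, np.float64(-0.0), 0] shift [0.0, -0.933, 0.0] mm 140 -> [406.0, -293.1, 153.0, -21.6]
turn [0, np.float64(-0.02), 0] shift [0.061, -0.0, 0.663] mm 100 -> [451.1, -204.0, 153.0, -18.0]
turn [0, np.float64(-0.02), 0] shift [0.103, -0.0, 0.657] mm 100 -> [496.3, -115.0, 153.0, -14.4]
turn [0, np.float64(-0.021), 0] shift [0.144, -0.0, 0.65] mm 100 -> [541.4, -26.0, 153.0, -10.6]
turn [0, np.float64(0.0), 0] shift [0.0, 0.893, -0.0] mm 134 -> [541.4, -26.0, 19.0, -10.6]
```

send_rows --series '[[[0,0,0],[0,-0.03,0],0.2],[[0,0,0],[0,-0.1,0],0.2],[[0,0,0],[0,-0.25,0],0.2],[[0,0,0],[0,-0.4,0],0.2],[[0,0,0],[0,-0.55,0],0.2],[[0,0,0],[0,-0.7,0],0.2],[[0,0,0],[0,-0.85,0],0.2],[[0,0,0],[0,-0.933,0],0.2],[[0,0,0],[0,-0.933,0],0.2]]'

```text
time_s: 24.25
ee_pos: [408.5, -295.0, 156.4]
eef_rot: [-1.553, 0.293, -0.301]
force: [0.6, 0.7, -1.1]
opening: 48.4
```

send_rows --series '[[[0,-0.002,0],[0.01,0,0.07],0.2],[[0,-0.006,0],[0.02,0,0.2],0.2],[[0,-0.011,0],[0.03,0,0.36],0.2],[[0,-0.016,0],[0.05,0,0.52],0.2],[[0,-0.02,0],[0.061,0,0.663],0.2]]'

```text
time_s: 24.67
ee_pos: [452.4, -202.6, 151.6]
eef_rot: [-1.556, 0.248, -0.244]
force: [-0.5, -0.2, -1.7]
opening: 48.9
```

send_rows --series '[[[0,-0.005,0],[0.03,0,0.17],0.2],[[0,-0.01,0],[0.05,0,0.34],0.2],[[0,-0.015,0],[0.08,0,0.5],0.2],[[0,-0.02,0],[0.103,0,0.657],0.2]]'

```text
time_s: 25.0
ee_pos: [497.3, -113.8, 151.5]
eef_rot: [-1.561, 0.198, -0.195]
force: [1.0, -0.8, -2.2]
opening: 49.0
```

send_rows --series '[[[0,-0.005,0],[0.04,0,0.17],0.2],[[0,-0.01,0],[0.07,0,0.34],0.2],[[0,-0.015,0],[0.1,0,0.48],0.2],[[0,-0.019,0],[0.13,0,0.59],0.2],[[0,-0.021,0],[0.144,0,0.65],0.2],[[0,-0.021,0],[0.144,0,0.65],0.2],[[0,-0.021,0],[0.144,0,0.65],0.2]]'

```text
time_s: 25.58
ee_pos: [542.1, -27.1, 151.9]
eef_rot: [-1.566, 0.147, -0.144]
force: [-0.1, -0.2, -2.0]
opening: 49.1
```

```bash
python3 - <<'E'
from plan import *
sync()
from h import *
w=camera('wrist')
for b in blobs(w,'blue',100):
    g=cv2.minAreaRect(b)[0];print('wr',np.round(g),onz('wrist',g,178).round(1),cv2.contourArea(b))
E
```

```text
meas 25.58 [542.1 -27.1 151.9] -10.65 nom [541.4 -26.   19.  -10.6] tilt [-0.002 -0.   ] [-0.1 -0.2 -2. ] 49.1
wr [319. 386.] [537.9 -46.8 178. ] 7042.0
wr [320. 278.] [547.1  -1.8 178. ] 12285.5
```

send_rows --series '[[[0,0,0],[0,0.05,0],0.2],[[0,0,0],[0,0.15,0],0.2],[[0,0,0],[0,0.3,0],0.2],[[0,0,0],[0,0.45,0],0.2],[[0,0,0],[0,0.6,0],0.2],[[0,0,0],[0,0.73,0],0.2],[[0,0,0],[0,0.81,0],0.2],[[0,0,0],[0,0.86,0],0.2],[[0,0,0],[0,0.885,0],0.2],[[0,0,0],[0,0.895,0],0.2],[[0,0,0],[0,0.895,0],0.2]]'

```text
time_s: 26.55
ee_pos: [542.8, -27.8, 20.0]
eef_rot: [-1.567, 0.147, -0.147]
force: [-2.6, -0.8, 4.8]
opening: 48.8
```

send_rows --series '[[[0,0,0],[0,0,0],0.8],[[0,0,0],[0,0,0],0.8],[[0,0,0],[0,0,0],0.8],[[0,0,0],[0,0,0],0.8],[[0,0,0],[0,-0.1,0],0.8],[[0,0,0],[0,-0.35,0],0.8],[[0,0,0],[0,-0.6,0],0.8],[[0,0,0],[0,-0.85,0],0.8],[[0,0,0],[0,-1,0],0.8],[[0,0,0],[0,-1,0],0.8]]'

```text
time_s: 27.38
ee_pos: [546.0, -26.9, 174.1]
eef_rot: [-1.566, 0.139, -0.154]
force: [0.9, -0.2, 0.1]
opening: 68.0
```

```bash
python3 - <<'E'
from plan import *
json.dump([541.4,-26,168.7,-10.6],open(F,'w'))
sync()
plan((514,262,168.7,85.5))
from h import *
im=camera('top');w=camera('wrist')
for n,i in(('top',im),('wrist',w)):
  for b in blobs(i,'blue',60):
    g=cv2.minAreaRect(b)[0];print(n,np.round(g),onz(n,g,46).round(1))
for c in('yellow','green'):
  for b in blobs(im,c,15):
    g=cv2.minAreaRect(b)[0];print(c,np.round(g),onz('top',g,8).round(1))
cv2.imwrite('pics/w8.png',w[:,:,::-1])
E
```

```text
meas 27.38 [546.  -26.9 174.1] -10.69 nom [541.4 -26.  168.7 -10.6] tilt [0.009 0.001] [ 0.9 -0.2  0.1] 68.0
turn [0, np.float64(-0.267), 0] shift [-0.266, 0.0, 0.927] mm 145 -> [527.8, 118.0, 168.7, 37.5]
turn [0, np.float64(-0.267), 0] shift [0.511, 0.0, 0.818] mm 145 -> [514.0, 262.0, 168.7, 85.5]
wrist [316. 258.] [536.7 -50.7  46. ]
wrist [316. 195.] [545.7  -2.   46. ]
yellow [199. 322.] [399.4 269.6   8. ]
yellow [203. 268.] [512.3 263.8   8. ]
yellow [210. 216.] [623.1 251.9   8. ]
green [238. 378.] [285.6 188.    8. ]
green [156. 320.] [404.4 357.6   8. ]
green [160. 266.] [517.9 353.3   8. ]
green [168. 214.] [628.8 341.2   8. ]
green [348. 142.] [785.4 -49.6   8. ]
```

View pics/w8.png

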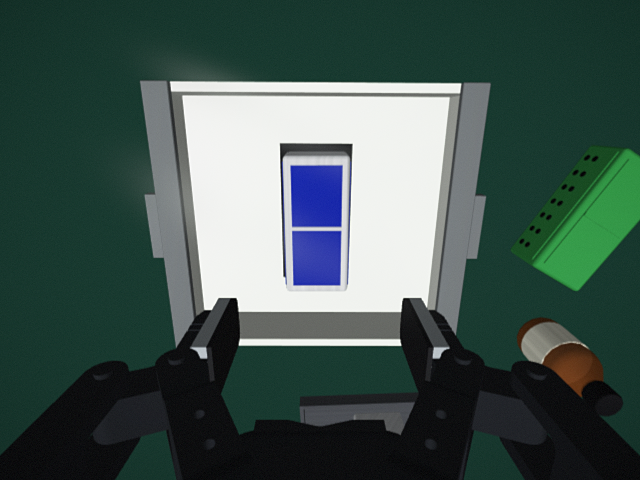

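send_rows --series '[[[0,-0.03,0],[-0.06,0,0.2],0.5],[[0,-0.267,0],[-0.266,0,0.927],0.5],[[0,-0.267,0],[-0.266,0,0.927],0.5],[[0,-0.267,0],[-0.266,0,0.927],0.5],[[0,-0.267,0],[-0.266,0,0.927],0.5],[[0,-0.267,0],[-0.266,0,0.927],0.5],[[0,-0.267,0],[-0.266,0,0.927],0.5],[[0,-0.267,0],[-0.266,0,0.927],0.5],[[0,-0.267,0],[-0.266,0,0.927],0.5]]' --grip_force 50

```text
time_s: 28.23
ee_pos: [528.7, 116.6, 167.1]
eef_rot: [-1.51, -0.506, 0.51]
force: [1.4, 0.3, 0.4]
opening: 42.9
```

send_rows --series '[[[0,-0.267,0],[0.511,0,0.818],0.5],[[0,-0.267,0],[0.511,0,0.818],0.5],[[0,-0.267,0],[0.511,0,0.818],0.5],[[0,-0.267,0],[0.511,0,0.818],0.5],[[0,-0.267,0],[0.511,0,0.818],0.5],[[0,-0.267,0],[0.511,0,0.818],0.5],[[0,-0.267,0],[0.511,0,0.818],0.5],[[0,-0.267,0],[0.511,0,0.818],0.5],[[0,-0.267,0],[0.511,0,0.818],0.5],[[0,-0.267,0],[0.511,0,0.818],0.5]]'

```text
time_s: 29.07
ee_pos: [515.8, 260.6, 168.2]
eef_rot: [-1.248, -1.146, 1.147]
force: [0.3, -0.3, 1.2]
opening: 42.7
```

```bash
python3 - <<'E'
from plan import *
sync()
from h import *
w=camera('wrist')
for c in('yellow','green'):
  for b in blobs(w,c,60):
    g=cv2.minAreaRect(b)[0];print(c,np.round(g),onz('wrist',g,8).round(1),onz('wrist',g,49).round(1))
E
```

```text
meas 29.07 [515.8 260.6 168.2] 85.13 nom [514.  262.  168.7  85.5] tilt [-0.     0.001] [ 0.3 -0.3  1.2] 42.7
yellow [320. 328.] [625. 252.   8.] [599.5 254.1  49. ]
yellow [320. 218.] [517.2 260.2   8. ] [506.2 261.2  49. ]
yellow [318.  69.] [400.5 269.3   8. ] [405.4 269.   49. ]
green [  6. 462.] [ 763.6 -105.4    8. ] [719.2 -54.7  49. ]
green [ 14. 441.] [735.8 -86.1   8. ] [695.2 -38.1  49. ]
green [422. 326.] [630.9 347.8   8. ] [604.5 336.8  49. ]
green [427. 215.] [522.  352.1   8. ] [510.4 340.6  49. ]
green [434.  66.] [406.2 357.1   8. ] [410.3 344.9  49. ]
```

Aligned. Descend from 168.7 to 15.8 (153 mm): one full call, then the rest while closing.

send_rows --series '[[[0,0,0],[0,0.15,0],0.5],[[0,0,0],[0,0.4,0],0.5],[[0,0,0],[0,0.65,0],0.5],[[0,0,0],[0,0.85,0],0.5],[[0,0,0],[0,0.95,0],0.5],[[0,0,0],[0,1,0],0.5],[[0,0,0],[0,1,0],0.5]]'

```text
time_s: 29.7
ee_pos: [515.4, 260.8, 17.7]
eef_rot: [-1.246, -1.148, 1.151]
force: [-0.6, -1.0, -0.4]
opening: 42.5
```

send_rows --series '[[[0,0,0],[0,0.018,0],0.3],[[0,0,0],[0,0.018,0],0],[[0,0,0],[0,0.018,0],0],[[0,0,0],[0,0.018,0],0],[[0,0,0],[0,0.018,0],0],[[0,0,0],[0,0.018,0],0],[[0,0,0],[0,0.018,0],0],[[0,0,0],[0,0.018,0],0]]'

```text
time_s: 30.37
ee_pos: [516.9, 261.6, 17.5]
eef_rot: [-1.247, -1.153, 1.148]
force: [0.0, 0.3, 7.1]
opening: 11.4
```

```bash
python3 - <<'E'
from plan import *
json.dump([514,262,16,85.5],open(F,'w'))
sync()
plan((514,262,160,85.5),(528.6,-76.2,160,78.5),(528.6,-76.2,73.3,78.5))
E
```

```text
meas 30.37 [516.9 261.6  17.5] 85.42 nom [514.  262.   16.   85.5] tilt [ 0.001 -0.002] [0.  0.3 7.1] 11.4
turn [0, np.float64(-0.0), 0] shift [0.0, -0.96, 0.0] mm 144 -> [514.0, 262.0, 160.0, 85.5]
turn [0, np.float64(0.013), 0] shift [-0.747, 0.0, -0.091] mm 113 -> [518.8, 149.2, 160.0, 83.2]
turn [0, np.float64(0.013), 0] shift [-0.742, 0.0, -0.122] mm 113 -> [523.7, 36.5, 160.0, 80.8]
turn [0, np.float64(0.013), 0] shift [-0.737, 0.0, -0.152] mm 113 -> [528.6, -76.2, 160.0, 78.5]
turn [0, np.float64(-0.0), 0] shift [0.0, 0.578, 0.0] mm 87 -> [528.6, -76.2, 73.3, 78.5]
```

send_rows --series '[[[0,0,0],[0,-0.03,0],0],[[0,0,0],[0,-0.1,0],0],[[0,0,0],[0,-0.25,0],0],[[0,0,0],[0,-0.4,0],0],[[0,0,0],[0,-0.55,0],0],[[0,0,0],[0,-0.7,0],0],[[0,0,0],[0,-0.85,0],0],[[0,0,0],[0,-0.96,0],0],[[0,0,0],[0,-0.96,0],0]]'

```text
time_s: 31.12
ee_pos: [517.2, 262.2, 164.2]
eef_rot: [-1.248, -1.155, 1.146]
force: [-0.2, 0.0, -1.4]
opening: 10.9
```

send_rows --series '[[[0,0,0],[-0.07,0,-0.01],0],[[0,0.004,0],[-0.2,0,-0.02],0],[[0,0.008,0],[-0.38,0,-0.04],0],[[0,0.012,0],[-0.56,0,-0.07],0],[[0,0.013,0],[-0.747,0,-0.091],0]]'

```text
time_s: 31.53
ee_pos: [519.7, 145.9, 158.6]
eef_rot: [-1.263, -1.118, 1.121]
force: [1.1, -0.4, -0.7]
opening: 11.1
```

send_rows --series '[[[0,0.004,0],[-0.18,0,-0.03],0],[[0,0.008,0],[-0.37,0,-0.06],0],[[0,0.012,0],[-0.56,0,-0.09],0],[[0,0.013,0],[-0.742,0,-0.122],0]]'

```text
time_s: 31.87
ee_pos: [523.9, 32.6, 158.6]
eef_rot: [-1.281, -1.086, 1.09]
force: [-0.5, -0.3, -1.6]
opening: 11.3
```

send_rows --series '[[[0,0.004,0],[-0.18,0,-0.03],0],[[0,0.008,0],[-0.36,0,-0.07],0],[[0,0.012,0],[-0.53,0,-0.11],0],[[0,0.013,0],[-0.66,0,-0.14],0],[[0,0.013,0],[-0.72,0,-0.152],0],[[0,0.013,0],[-0.737,0,-0.152],0],[[0,0.013,0],[-0.737,0,-0.152],0],[[0,0.013,0],[-0.737,0,-0.152],0]]'

```text
time_s: 32.53
ee_pos: [529.7, -75.9, 159.7]
eef_rot: [-1.296, -1.06, 1.06]
force: [-0.2, -0.7, -1.2]
opening: 11.7
```

send_rows --series '[[[0,0,0],[0,0.05,0],0],[[0,0,0],[0,0.15,0],0],[[0,0,0],[0,0.28,0],0],[[0,0,0],[0,0.4,0],0],[[0,0,0],[0,0.45,0],0],[[0,0,0],[0,0.45,0],0],[[0,0,0],[0,0.45,0],0]]'

```text
time_s: 33.12
ee_pos: [530.2, -76.3, 92.4]
eef_rot: [-1.297, -1.06, 1.06]
force: [0.1, -0.2, -1.3]
opening: 11.3
```

```bash
python3 - <<'E'
from plan import *
sync()
from h import *
im=camera('side')
for b in blobs(im,'yellow',30):
    m=cv2.moments(b);g=(m['m10']/m['m00'],m['m01']/m['m00']);print(np.round(g),onz('side',g,66+19.2).round(1))
E
```

```text
meas 33.12 [530.2 -76.3  92.4] 78.5 nom [528.6 -76.2  73.3  78.5] tilt [0.001 0.001] [ 0.1 -0.2 -1.3] 11.3
[263. 283.] [414.6 -53.1  85.2]
[401. 269.] [635.7 -99.   85.2]
[328. 272.] [519.7 -67.2  85.2]
```

send_rows --series '[[[0,0,0],[0,0.04,-0.015],0],[[0,0,0],[0,0.08,-0.015],0],[[0,0,0],[0,0.11,-0.015],0],[[0,0,0],[0,0.125,-0.015],0],[[0,0,0],[0,0.13,-0.015],0],[[0,0,0],[0,0.13,-0.015],0]]'

```text
time_s: 33.67
ee_pos: [532.3, -78.0, 74.4]
eef_rot: [-1.3, -1.058, 1.06]
force: [-7.9, -1.0, 18.9]
opening: 11.4
```

```bash
python3 - <<'E'
from plan import *
sync()
from h import *
im=camera('side')
for b in blobs(im,'yellow',30):
    m=cv2.moments(b);g=(m['m10']/m['m00'],m['m01']/m['m00']);print(np.round(g,1),onz('side',g,66).round(1))
E
```

```text
meas 33.67 [532.3 -78.   74.4] 78.4 nom [528.6 -76.2  73.3  78.5] tilt [-0.002 -0.001] [-7.9 -1.  18.9] 11.4
[265.1 289.7] [417.  -54.1  66. ]
[402.  275.6] [ 638.8 -100.    66. ]
[328.9 279.4] [521.8 -68.1  66. ]
```

send_rows --series '[[[0,0,0],[0,0,0],0.5],[[0,0,0],[0,0,0],0.5],[[0,0,0],[0,0,0],0.5],[[0,0,0],[0,0,0],0.5],[[0,0,0],[0,-0.1,0],0.5],[[0,0,0],[0,-0.3,0],0.5],[[0,0,0],[0,-0.5,0],0.5],[[0,0,0],[0,-0.6,0],0.5],[[0,0,0],[0,-0.6,0],0.5]]'

```text
time_s: 34.47
ee_pos: [534.4, -77.6, 166.3]
eef_rot: [-1.302, -1.063, 1.057]
force: [1.0, -0.3, -0.7]
opening: 42.4
```

```bash
python3 - <<'E'
from plan import *
json.dump([530.8,-76.7,163,78.5],open(F,'w'))
sync()
plan((519,350,163,85.5),(519,350,15,85.5))
E
```

```text
meas 34.47 [534.4 -77.6 166.3] 78.41 nom [530.8 -76.7 163.   78.5] tilt [ 0.    -0.005] [ 1.  -0.3 -0.7] 42.4
turn [0, np.float64(-0.013), 0] shift [0.924, 0.0, 0.215] mm 142 -> [526.8, 65.5, 163.0, 80.8]
turn [0, np.float64(-0.013), 0] shift [0.932, 0.0, 0.177] mm 142 -> [522.9, 207.8, 163.0, 83.2]
turn [0, np.float64(-0.013), 0] shift [0.938, 0.0, 0.138] mm 142 -> [519.0, 350.0, 163.0, 85.5]
turn [0, np.float64(0.0), 0] shift [0.0, 0.987, 0.0] mm 148 -> [519.0, 350.0, 14.9, 85.5]
```

send_rows --series '[[[0,-0.003,0],[0.2,0,0.05],0.5],[[0,-0.013,0],[0.924,0,0.215],0.5],[[0,-0.013,0],[0.924,0,0.215],0.5],[[0,-0.013,0],[0.924,0,0.215],0.5],[[0,-0.013,0],[0.924,0,0.215],0.5]]'

```text
time_s: 34.88
ee_pos: [527.4, 71.9, 162.9]
eef_rot: [-1.275, -1.098, 1.093]
force: [0.0, -0.9, -0.6]
opening: 42.7
```

send_rows --series '[[[0,-0.013,0],[0.932,0,0.177],0.5],[[0,-0.013,0],[0.932,0,0.177],0.5],[[0,-0.013,0],[0.932,0,0.177],0.5],[[0,-0.013,0],[0.932,0,0.177],0.5]]'

```text
time_s: 35.22
ee_pos: [523.3, 212.6, 162.6]
eef_rot: [-1.259, -1.125, 1.122]
force: [-0.1, 0.4, 0.9]
opening: 43.1
```

send_rows --series '[[[0,-0.013,0],[0.938,0,0.138],0.5],[[0,-0.013,0],[0.938,0,0.138],0.5],[[0,-0.013,0],[0.938,0,0.138],0.5],[[0,-0.013,0],[0.938,0,0.138],0.5],[[0,-0.013,0],[0.938,0,0.138],0.5],[[0,-0.013,0],[0.938,0,0.138],0.5],[[0,-0.013,0],[0.938,0,0.138],0.5]]'

```text
time_s: 35.8
ee_pos: [521.4, 347.4, 161.7]
eef_rot: [-1.247, -1.148, 1.152]
force: [0.4, -0.4, -0.6]
opening: 42.8
```

```bash
python3 - <<'E'
from plan import *
sync()
from h import *
w=camera('wrist')
for c in('green',):
  for b in blobs(w,c,60):
    g=cv2.minAreaRect(b)[0];print(c,np.round(g),onz('wrist',g,8).round(1))
E
```

```text
meas 35.8 [521.4 347.4 161.7] 85.39 nom [519.  350.   14.9  85.5] tilt [-0.002  0.001] [ 0.4 -0.4 -0.6] 42.8
green [322. 332.] [630.7 339.2   8. ]
green [320. 220.] [522.7 347.1   8. ]
green [320.  68.] [406.4 356.5   8. ]
```

send_rows --series '[[[0,0,0],[0,0.15,0],0.5],[[0,0,0],[0,0.4,0],0.5],[[0,0,0],[0,0.65,0],0.5],[[0,0,0],[0,0.85,0],0.5],[[0,0,0],[0,0.95,0],0.5],[[0,0,0],[0,0.983,0],0.5],[[0,0,0],[0,0.983,0],0.5]]'

```text
time_s: 36.43
ee_pos: [521.4, 347.8, 14.9]
eef_rot: [-1.246, -1.148, 1.151]
force: [0.2, 0.3, 1.3]
opening: 42.7
```

send_rows --series '[[[0,0,0],[0,0,0],0.3],[[0,0,0],[0,0,0],0],[[0,0,0],[0,0,0],0],[[0,0,0],[0,0,0],0],[[0,0,0],[0,0,0],0],[[0,0,0],[0,0,0],0],[[0,0,0],[0,0,0],0],[[0,0,0],[0,0,0],0]]'

```text
time_s: 37.1
ee_pos: [522.4, 349.8, 17.6]
eef_rot: [-1.247, -1.153, 1.148]
force: [-0.1, -0.7, 7.2]
opening: 11.0
```

```bash
python3 - <<'E'
from plan import *
json.dump([519,350,15.5,85.5],open(F,'w'))
sync()
plan((519,350,159.5,85.5),(555.5,22.8,159.5,78),(555.5,22.8,92,78))
E
```

```text
meas 37.1 [522.4 349.8  17.6] 85.43 nom [519.  350.   15.5  85.5] tilt [ 0.002 -0.003] [-0.1 -0.7  7.2] 11.0
turn [0, np.float64(-0.0), 0] shift [0.0, -0.96, 0.0] mm 144 -> [519.0, 350.0, 159.5, 85.5]
turn [0, np.float64(0.014), 0] shift [-0.719, 0.0, -0.138] mm 110 -> [531.2, 240.9, 159.5, 83.0]
turn [0, np.float64(0.014), 0] shift [-0.711, 0.0, -0.169] mm 110 -> [543.3, 131.9, 159.5, 80.5]
turn [0, np.float64(0.014), 0] shift [-0.704, 0.0, -0.201] mm 110 -> [555.5, 22.8, 159.5, 77.9]
turn [0, np.float64(-0.0), 0] shift [0.0, 0.45, 0.0] mm 68 -> [555.5, 22.8, 92.0, 77.9]
```

send_rows --series '[[[0,0,0],[0,-0.03,0],0],[[0,0,0],[0,-0.1,0],0],[[0,0,0],[0,-0.25,0],0],[[0,0,0],[0,-0.4,0],0],[[0,0,0],[0,-0.55,0],0],[[0,0,0],[0,-0.7,0],0],[[0,0,0],[0,-0.85,0],0],[[0,0,0],[0,-0.96,0],0],[[0,0,0],[0,-0.96,0],0]]'

```text
time_s: 37.85
ee_pos: [522.3, 350.5, 164.2]
eef_rot: [-1.247, -1.156, 1.145]
force: [-0.4, 1.1, -1.0]
opening: 11.1
```

send_rows --series '[[[0,0,0],[-0.07,0,-0.01],0],[[0,0.004,0],[-0.2,0,-0.04],0],[[0,0.008,0],[-0.37,0,-0.07],0],[[0,0.012,0],[-0.54,0,-0.1],0],[[0,0.014,0],[-0.719,0,-0.138],0]]'

```text
time_s: 38.27
ee_pos: [532.1, 237.6, 158.0]
eef_rot: [-1.265, -1.115, 1.12]
force: [0.5, -0.7, -1.4]
opening: 11.3
```

send_rows --series '[[[0,0.004,0],[-0.18,0,-0.04],0],[[0,0.008,0],[-0.36,0,-0.08],0],[[0,0.012,0],[-0.54,0,-0.13],0],[[0,0.014,0],[-0.711,0,-0.169],0]]'

```text
time_s: 38.6
ee_pos: [544.4, 127.7, 158.1]
eef_rot: [-1.284, -1.081, 1.086]
force: [0.1, 0.5, -2.1]
opening: 11.4
```

send_rows --series '[[[0,0.004,0],[-0.18,0,-0.05],0],[[0,0.008,0],[-0.35,0,-0.1],0],[[0,0.012,0],[-0.51,0,-0.15],0],[[0,0.014,0],[-0.63,0,-0.18],0],[[0,0.014,0],[-0.69,0,-0.2],0],[[0,0.014,0],[-0.704,0,-0.201],0],[[0,0.014,0],[-0.704,0,-0.201],0],[[0,0.014,0],[-0.704,0,-0.201],0]]'

```text
time_s: 39.27
ee_pos: [556.9, 23.0, 159.3]
eef_rot: [-1.3, -1.053, 1.053]
force: [-0.4, -0.1, -1.4]
opening: 11.2
```

send_rows --series '[[[0,0,0],[0,0.05,0],0],[[0,0,0],[0,0.15,0],0],[[0,0,0],[0,0.28,0],0],[[0,0,0],[0,0.4,0],0],[[0,0,0],[0,0.45,0],0],[[0,0,0],[0,0.45,0],0],[[0,0,0],[0,0.45,0],0]]'

```text
time_s: 39.85
ee_pos: [557.2, 22.7, 91.9]
eef_rot: [-1.3, -1.053, 1.053]
force: [-0.3, 1.2, -0.7]
opening: 11.2
```

```bash
python3 - <<'E'
from plan import *
sync()
from h import *
im=camera('side')
for b in blobs(im,'green',30):
    m=cv2.moments(b);g=(m['m10']/m['m00'],m['m01']/m['m00']);print(np.round(g),onz('side',g,66+19).round(1))
E
```

```text
meas 39.85 [557.2  22.7  91.9] 77.96 nom [555.5  22.8  92.   77.9] tilt [0.    0.001] [-0.3  1.2 -0.7] 11.2
[456. 259.] [ 729.7 -110.5   85. ]
[263. 233.] [441.9  47.3  85. ]
[331. 230.] [555.2  16.1  85. ]
[393. 221.] [6.636e+02 2.000e-01 8.500e+01]
[321. 217.] [548.3  50.4  85. ]
[166. 223.] [288.8 123.6  85. ]
```

send_rows --series '[[[0,0,0],[0,0.04,-0.008],0],[[0,0,0],[0,0.08,-0.008],0],[[0,0,0],[0,0.11,-0.008],0],[[0,0,0],[0,0.125,-0.008],0],[[0,0,0],[0,0.132,-0.008],0],[[0,0,0],[0,0.132,-0.008],0]]'

```text
time_s: 40.4
ee_pos: [558.8, 21.2, 74.5]
eef_rot: [-1.304, -1.052, 1.052]
force: [-8.3, -4.0, 25.9]
opening: 11.5
```

```bash
python3 - <<'E'
from plan import *
sync()
from h import *
im=camera('side')
for c in('green','yellow'):
  for b in blobs(im,c,30):
    m=cv2.moments(b);g=(m['m10']/m['m00'],m['m01']/m['m00']);print(c,np.round(g,1),onz('side',g,66).round(1))
E
```

```text
meas 40.4 [558.8  21.2  74.5] 77.86 nom [555.5  22.8  92.   77.9] tilt [-0.002 -0.002] [-8.3 -4.  25.9] 11.5
green [264.7 240.4] [443.5  46.8  66. ]
green [329.4 237.4] [552.3  16.9  66. ]
green [456.5 259.4] [739.5 -98.4  66. ]
green [393.4 228.6] [ 6.658e+02 -6.000e-01  6.600e+01]
green [322.4 222.5] [551.8  53.6  66. ]
green [166.6 223.6] [288.1 140.9  66. ]
yellow [265.2 289.8] [417.1 -54.4  66. ]
yellow [402.1 275.7] [ 638.9 -100.    66. ]
yellow [334.2 277.2] [531.6 -66.7  66. ]
```

Within a millimetre of the start. Release, rise, and back away for the final check.

send_rows --series '[[[0,0,0],[0,0,0],0.5],[[0,0,0],[0,0,0],0.5],[[0,0,0],[0,0,0],0.5],[[0,0,0],[0,0,0],0.5],[[0,0,0],[0,-0.1,0],0.5],[[0,0,0],[0,-0.3,0],0.5],[[0,0,0],[0,-0.5,0],0.5],[[0,0,0],[0,-0.7,0],0.5],[[0,0,0],[0,-0.9,0],0.5],[[0,0,0],[0,-1,0],0.5],[[0,0,0],[0,-1,0],0.5]]'

```text
time_s: 41.37
ee_pos: [560.3, 22.0, 225.7]
eef_rot: [-1.306, -1.056, 1.049]
force: [0.1, -0.0, -0.0]
opening: 43.2
```

send_rows --series '[[[0,0,0],[0.3,0,0],0.5],[[0,0,0],[0.6,0,0],0.5],[[0,0,0],[0.8,0,0],0.5],[[0,0,0],[1,0,0],0.5],[[0,0,0],[1,0,0],0.5],[[0,0,0],[1,0,0],0.5],[[0,0,0],[1,0,0],0.5],[[0,0,0],[1,0,0],0.5]]'

```text
time_s: 42.03
ee_pos: [590.0, 166.3, 221.3]
eef_rot: [-1.303, -1.049, 1.052]
force: [0.2, 0.1, -0.3]
opening: 42.5
```

send_rows --series '[[[0,0,0],[0.3,0,0],0.5],[[0,0,0],[0.6,0,0],0.5],[[0,0,0],[0.8,0,0],0.5],[[0,0,0],[1,0,0],0.5],[[0,0,0],[1,0,0],0.5],[[0,0,0],[1,0,0],0.5],[[0,0,0],[1,0,0],0.5],[[0,0,0],[1,0,0],0.5]]'

```text
time_s: 42.7
ee_pos: [622.4, 312.1, 222.0]
eef_rot: [-1.304, -1.049, 1.051]
force: [-0.3, 0.3, -0.5]
opening: 42.7
```

```bash
python3 - <<'E'
from plan import *
sync()
from h import *
im=camera('top')
for c,z in(('green',66),('yellow',66),('blue',46),('pink',44)):
  for b in blobs(im,c,15):
    m=cv2.moments(b);g=(m['m10']/m['m00'],m['m01']/m['m00']);print(c,np.round(g,1),onz('top',g,z).round(1))
s=cv2.imread
cv2.imwrite('pics/f.png',cv2.resize(np.hstack([im,camera('side')])[:,:,::-1],(800,300),interpolation=3))
E
```

```text
meas 42.7 [622.4 312.1 222. ] 77.71 nom [555.5  22.8  92.   77.9] tilt [-0.001 -0.001] [-0.3  0.3 -0.5] 42.7
green [310.7 297.9] [443.9  37.1  66. ]
green [317.3 242.1] [554.8  22.3  66. ]
green [327.9 188.5] [664.8  -1.3  66. ]
green [357.3 148.8] [748.2 -63.7  66. ]
yellow [357.6 310.6] [417.3 -54.8  66. ]
yellow [367.2 254.2] [528.6 -77.2  66. ]
yellow [376.6 200.5] [ 638.3 -100.    66. ]
pink [486.9 241.4] [ 553.6 -329.9   44. ]
pink [463.2 238.4] [ 560.7 -280.6   44. ]
```

View pics/f.png

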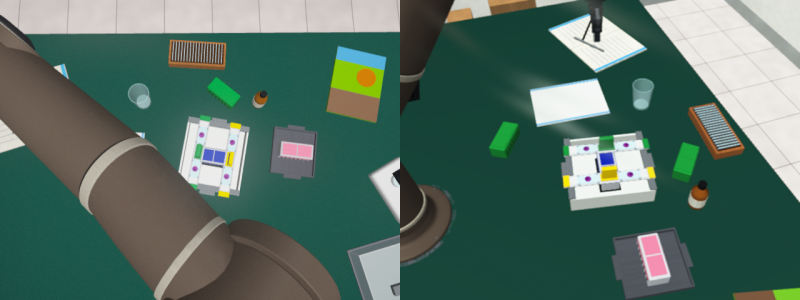

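```bash
python3 -c "
from station import ticket
print(ticket.hand_in())"
```

```text
the job is handed in; nothing more can be done
None
```

The job is done and handed in at about 43 s of the 141 s allowed. Hand-in gives no verdict.

I laid both carriers on the mat, moved the pink cartridge to the oven tray and set the blue one on its seat. Then I put each carrier back in its own place on the box.

My last checks showed:
- **Carriers:** every visible end is within about 2 mm of where it started, and both look level across the rims.
- **Pink cartridge:** about 2 mm from the tray centre and flat in the last picture.
- **Blue cartridge:** about 1 mm from the seat centre, measured from the wrist camera before the carriers went back over it.
- **Bottle, beaker and green look-alikes:** not moved as far as the last picture shows. I did not measure the bottle or beaker again.
- **Gripper:** open and clear of everything when I handed in.

Two readings disagreed with the rest:
- **Green carrier's near end:** it read 10 mm off in the last top view, but the arm covers part of it there. The side view, taken just before release, put it within 1 mm.
- **Arm position:** it often stopped 1–7 mm from where it was commanded, so I placed the carriers by camera.

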